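# Blow-dry a rinsed beaker on the drying peg

## Task

Blow the small rinsed beaker dry: take it from the draining mat, turn it upside down, lower it gently over the drying peg until its rim stands on the peg's platform, and let go of it. Then flip the safety catch of the air valve right over to its open side, and only then pull the valve's lever towards the robot all the way to its stop and keep holding it there: it springs back when released, and the job ends with the robot still holding the lever fully pulled. Do not force the lever while the catch is shut, do not open the air without the beaker on the peg, and leave the other glassware and bottles where they are.

Things in the scene. Friction and masses are not known exactly. Their poses are not given: they have to be found in the camera images.
- beaker_mid (a point): centre, half-way up, of the small clear glass beaker lying on its side on the draining mat. 66 mm tall, body 51 mm in diameter, rim 55 mm, about 86 g, hollow: inside 45 mm wide, 62 mm deep. z axis runs from the closed base (33 mm behind this point) to the mouth (32 mm ahead). Starts level, mouth within 20 degrees of straight away from the robot base, axis about 29 mm above the worktop.
- beaker_base (a point): centre of the outside of the beaker's closed base, axes as beaker_mid. The pouring lip, 5 mm proud of the rim, is on the -y side and starts upwards.
- beaker: the same small beaker; origin under the middle of its base (2.4 mm off its axis towards the lip), axes as beaker_mid.
- drain_mat: fixed grey draining mat, 150 (x) x 158 (y) mm, 6 mm high over its ribs, which run along its x; the beaker lies between two ribs. Origin at the middle of its underside.
- station: fixed drying station: grey base plate 110 (x) x 290 (y) x 10 mm, origin at the middle of its underside; x away from the robot, y to the left, z up. The drying peg is near the left end, the air valve with lever and catch near the right end (160 mm along -y from the peg), a small round gauge, its top 77 mm above the worktop, between them.
- peg_seat (a point): on the axis of the upright drying peg, 22 mm above the worktop: the height at which the upturned beaker's rim stands (on three small standoffs on a round grey platform 80 mm wide). Axes of the station.
- peg_tip (a point): top of the peg, 54 mm above peg_seat: steel nozzle 11 mm in diameter, below it a grey centring cone that widens from 17 mm to 36 mm at the platform.
- lever (a joint): valve lever, a steel stem with a grey ball knob. 0 = at rest, leaning 25 degrees away from the robot; grows as the ball is pulled towards the robot (the station's -x); 0.872 rad = at its stop, leaning 25 degrees towards the robot. A spring returns it to 0: it takes about 3 N at the ball at rest, 7 N at the stop. While the catch is shut it moves only 0.05 rad.
- lever_ball (a point): centre of the lever's ball knob, 26 mm in diameter, 80 mm from the lever's hinge; about 110 mm above the worktop at rest and at the stop, 118 mm when upright. The stem is 10 mm thick, with a 16 mm collar. Axes turn with the lever; as those of the station at rest.
- lever_pivot (a point): centre of the lever's hinge, whose axis is the station's y; 38 mm above the worktop, between two steel cheek plates 44 mm apart over their outsides and 63 mm high (small ears and prongs of the catch on top, up to 76 mm). Axes of the station.
- catch (a joint): safety catch, a flat steel bar lying level across the front of the lever's stem, which it blocks. 0 = shut; grows as its free left end is lifted and swung over to the right; 2.25 rad = thrown fully open, over the right-hand side. Its weight keeps it: beyond about 1.5 rad it falls fully open, below that it falls shut.
- catch_grip (a point): middle of the holding part of the catch's grey finger grip: a tab at the bar's free end, 10 mm thick along the station's x, 14 mm wide along y, standing up from 72 to 108 mm above the worktop when shut (this point: 94 mm). 67 mm along the bar and 24 mm up from the catch's hinge. Axes turn with the catch; as those of the station when shut.
- catch_pivot (a point): centre of the catch's hinge at the right cheek plate, 70 mm above the worktop; the hinge axis is the station's x, so the catch swings in the upright plane across the station. Axes of the station.
- vial: small capped glass vial, 24 mm wide, 54 mm tall, standing near the front of the worktop; origin at the middle of its underside. Leave alone.
- big_beaker: larger beaker, 73 x 78 x 92 mm, standing upright on the right; origin at the middle of its underside. Leave alone.
- bottle_2: small clear reagent bottle with screw cap, 60 mm wide, 121 mm tall, standing behind the draining mat; origin at the middle of its underside. Leave alone.

How it is judged:
On the way, in this order (a step that is already met when the one before it is completed fails the run):
1. the beaker stands upside down over the peg, its rim on the platform, let go and at rest (horizontal distance between beaker_mid and peg_seat below 0.009 m and z of beaker_mid in the frame of peg_seat between 0.027 and 0.039 m and angle between beaker_mid's own z axis and vertical above 3 rad and contact force between beaker and the fingers below 0.1 N and contact force between beaker and the arm below 0.1 N and linear speed of beaker below 0.03 m/s), for 0.2 s.
2. the catch is thrown over to its open side while the lever is still at rest (value of joint catch above 1.8 rad and value of joint lever below 0.1 rad), for 0.2 s.
3. the lever is pulled to its stop (value of joint lever above 0.77 rad), for 0.2 s.
At the end, for the whole second after the job is handed in: The robot holds the lever (1.5 N or more), still, within 0.1 rad of its stop; the catch is open past 1.8 rad; the beaker stands untouched, at rest, upside down on the peg: axis within 9 mm of the peg's and 8 degrees of upright, its middle 27 to 39 mm above peg_seat (all of step 1 and value of joint lever above 0.77 rad and velocity of joint lever between -0.2 and 0.2 rad/s and (contact force between lever and the fingers above 1.5 N or contact force between lever and the arm above 1.5 N) and value of joint catch above 1.8 rad); the arm keeps its last pose, push and grip.
It fails at once if the lever is forced past the shut catch (value of joint lever above 0.15 rad and value of joint catch below 1.2 rad).
It fails at once if the air is opened while the beaker is not on the peg (value of joint lever above 0.15 rad and distance between beaker_mid and peg_seat above 0.05 m).
It fails at once if the beaker is dropped (contact force between beaker and the fingers below 0.05 N and linear speed of beaker above 0.5 m/s).
It fails at once if the vial, the larger beaker or the reagent bottle is moved by more than 30 mm (distance of any of vial, big_beaker, bottle_2 from where it was at the start of the episode above 0.03 m).
It also fails if it takes over 72 s, if anything falls off the work surface, if the arm or the gripper's body presses on something with over 40 N, if the wrist force passes 120 N, or if a joint passes its speed limit or range.

## Robot

A 6-joint arm with a two-finger parallel gripper is mounted at the origin on a cart in front of the work surface, level with it; the furniture and walls round the work are solid. World frame = base frame: x ahead of the robot, y to its left, z up, the work surface at z = 0. Lengths are in m, angles in rad, forces in N, time in s.
With the tool pointing down it reaches from about 0.375 to 0.925 m from the base axis. Payload 5.7 kg.
Tool frame: the origin (TCP) lies between the finger pads; the fingertips stand 19 mm ahead of it and the grasp point (between the pads) is the TCP; x points along the fingers, y is the direction in which the jaws open and shut, and the axes are right-handed (so a half turn about x gives the same grasp; the last joint's range is limited). The gripper opens to 88 mm and grips with 3 to 60 N. Pads are 20 mm wide; open, the fingers measure 115 mm over their backs; the gripper's body (75 mm by 178 mm) begins 61 mm behind the grasp point.
Start: joints at [1.113, 0.359, 1.51, -0, 1.272, -0.115], TCP at [0.202, 0.565, 0.242] pointing down, gripper open.
Joint ranges: [-2.97, 2.97], [-1.01, 2.36], [0.21, 2.38], [-0.96, 4.11], [0.2, 2.71], [-2.98, 2.98]. Speed limits (rad/s): [2.39, 2.39, 3.14, 3.14, 3.14, 3.14].

## Interface

Orientations are given as a rotation vector (axis times angle).
In Python, from plant import observe, cams, robot gives the robot as it stands.
- The arm moves only by the tool jog_arm, never from a script. Its argument "plan" is one flat list of numbers, 5 for each row, row after row: the finger opening in mm, from 0 to 87.8, then the shift along the tool's x, y, z in mm, then the turn about the tool's x in degrees. A call has 1 to 12 rows; each row is the pose to reach, as a shift and turn from the pose measured when the call began, along the tool's axes at that moment; what a row does not reach only later rows make up. A row lasts 1/10 s, in which the tool goes at most 50 mm and 8.59 degrees, less where a joint would pass 70% of its speed; a pose out of reach is approached as far as the arm can. A call with a gripper value outside its range is refused whole. The fingers move at their own pace and stop on an object; "squeeze" is the grip in N (left out, the last holds). Time passes only in rows, so rows that repeat a pose let the fingers close. It gives the time, the measured TCP pose, the force and the opening at its end, in the units of the state.
- observe(): the state, without advancing time (a new reading comes with each control period).
- cams.grab_frame(name): name is "side" or "top"; returns a dict with "img" (400x640x3 uint8, red, green, blue), "mtx" (3x3 intrinsics, pixels), "k1" (the pictures are not rectified: a ray, as slopes to the right and down, at radius r is drawn at 1 + k1 r^2 times it, then the intrinsics apply), "R" (3x3) and "t" (3): a world point X has camera coordinates R X + t. Camera axes: x right, y down, z forward; pixel columns grow to the right and rows downward; lengths in m; the calibration is good to about 2 mm. A picture is of the moment at which its call begins. There is no depth.
- robot.close_job(): hands the job in, once; it reports no verdict.
The state is a dict: "time": time; "joint_pos": joint angles; "dq": joint speeds; "effort": joint torques, N m; "tcp_pos": TCP position; "tool_rot": TCP orientation; "contact_force": force on the tool from outside, world axes, zero at the start; "ft_torque": the same for the moment, N m; "grip_width": finger opening in m.
Only numpy, scipy, OpenCV 4.12 (cv2) and the standard library are available. Lean on these libraries where they do the work, as an engineer would, in place of code of your own. Each camera call takes 0.05 s, during which the arm holds its last target.

## Working session

There is one attempt and no reset: what is moved stays moved. The work goes in short steps, Python scripts to look and compute and a tool call to move; the robot and the scene stay as the last step left them, time stands still between calls to the robot, and variables do not carry over. Pictures are saved under pics/ and viewed, and the job is handed in when it is done.

Besides the shell and the picture viewer there is one more tool, called after "Request:" as name(argument=value, ...) on one line, values as JSON. jog_arm: Moves the arm, as the interface text tells. Its arguments: {"type":"object","properties":{"plan":{"type":"array","items":{"type":"number"}},"squeeze":{"type":"number"}},"required":["plan"]}

```bash
mkdir -p pics; ls
python3 - <<'E'
from plant import observe,cams,robot
import cv2,numpy as np
s=observe()
for k,v in s.items(): print(k,np.round(v,4))
for n in("side","top"):
    f=cams.grab_frame(n)
    cv2.imwrite(f"pics/{n}0.png",f["img"][:,:,::-1])
    print(n,f["mtx"].round(1).tolist(),f["k1"],f["R"].round(4).tolist(),f["t"].round(4).tolist(),(-f["R"].T@f["t"]).round(3))
E
```

```text
pics
time 0.0
joint_pos [ 1.1129  0.3595  1.5114  0.      1.2725 -0.1151]
dq [-0.0009 -0.0007  0.0005  0.0001  0.0009 -0.0001]
effort [ 2.90000e-03 -5.15375e+01 -2.70734e+01  6.77000e-02  3.47000e-02
 -1.00000e-04]
tcp_pos [0.2014 0.5645 0.2408]
tool_rot [ 0.2676  1.5545 -0.2704]
contact_force [-0.1154 -0.4641  0.2584]
ft_torque [-0.0267  0.0068 -0.0174]
grip_width 0.0881
side [[494.2, 0.0, 317.8], [0.0, 494.2, 195.9], [0.0, 0.0, 1.0]] -0.019415136832482062 [[-0.9903, -0.1382, -0.0164], [-0.0505, 0.4664, -0.8831], [0.1297, -0.8737, -0.4688]] [0.5566, 0.1369, 1.1203] [0.413 0.992 0.655]
top [[369.3, 0.0, 317.3], [0.0, 369.3, 197.6], [0.0, 0.0, 1.0]] 0.025647661183618872 [[0.025, -0.9994, -0.0243], [-0.9947, -0.0225, -0.1006], [0.1, 0.0267, -0.9946]] [-0.0739, 0.5603, 0.8732] [ 0.472 -0.085  0.923]
```

View pics/side0.png

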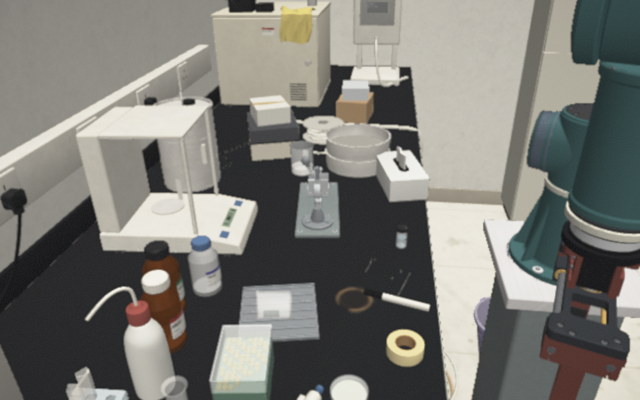

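View pics/top0.png

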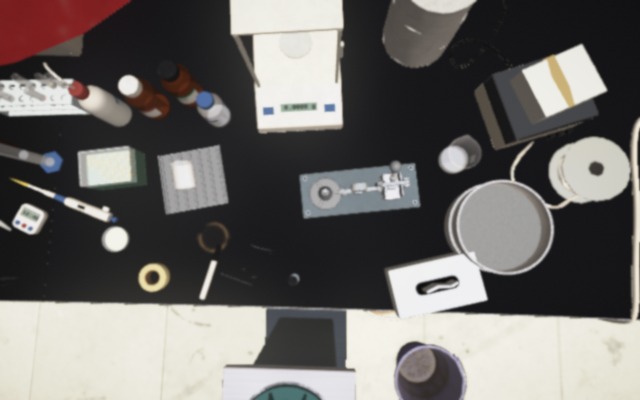

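```bash
cat > h.py <<'E'
import numpy as np,cv2
from scipy.spatial.transform import Rotation as Rn
from scipy.optimize import least_squares
from plant import observe,cams,robot
def grab(n): return cams.grab_frame(n)
def ray(f,u,v):
    K=f["mtx"];p=np.array([(u-K[0,2])/K[0,0],(v-K[1,2])/K[1,1]]);q=p.copy()
    for _ in range(20): q=p/(1+f["k1"]*(q@q))
    d=f["R"].T@np.array([q[0],q[1],1]);return -f["R"].T@f["t"],d/np.linalg.norm(d)
def onz(f,u,v,z):
    o,d=ray(f,u,v);return o+d*(z-o[2])/d[2]
def proj(f,X):
    c=f["R"]@np.asarray(X,float)+f["t"];q=c[:2]/c[2];q=q*(1+f["k1"]*(q@q));K=f["mtx"]
    return np.array([K[0,0]*q[0]+K[0,2],K[1,1]*q[1]+K[1,2]])
def two(f,a,g,b):
    o1,d1=ray(f,*a);o2,d2=ray(g,*b)
    s=np.linalg.lstsq(np.c_[d1,-d2],o2-o1,rcond=None)[0]
    p,q=o1+s[0]*d1,o2+s[1]*d2;return (p+q)/2,np.linalg.norm(p-q)
def crop(f,u0,v0,u1,v1,k,name):
    im=f["img"][v0:v1,u0:u1,::-1];im=cv2.resize(im,None,fx=k,fy=k,interpolation=cv2.INTER_CUBIC)
    cv2.imwrite(f"pics/{name}.png",im)
E
python3 - <<'E'
from h import *
t=grab("top");s=grab("side")
a=t["img"][140:220,150:240];
crop(t,150,140,240,220,8,"t_mat");crop(t,290,140,430,230,5,"t_sta")
crop(s,230,270,330,350,7,"s_mat");crop(s,280,140,360,245,5,"s_sta")
print(Rn.from_rotvec(observe()["tool_rot"]).as_matrix().round(3))
E
```

```text
[[-0.001  0.336  0.942]
 [-0.001  0.942 -0.336]
 [-1.    -0.001 -0.   ]]
```

View pics/t_mat.png

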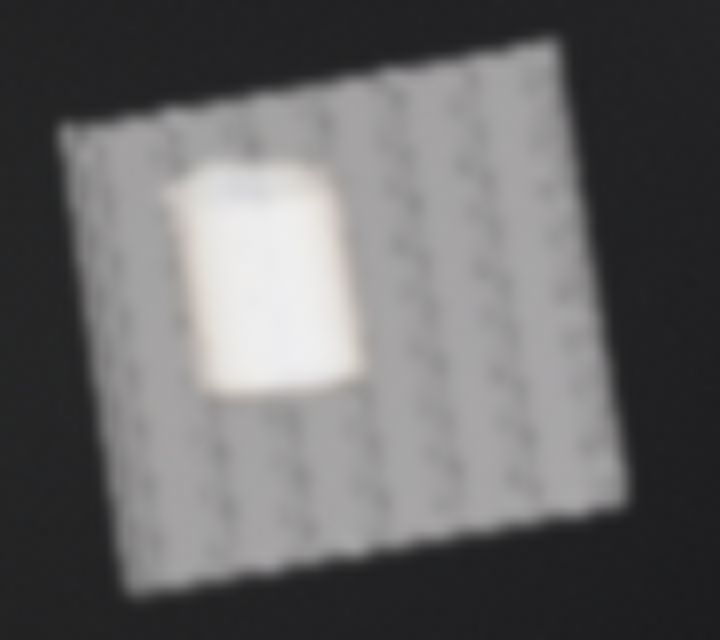

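View pics/t_sta.png

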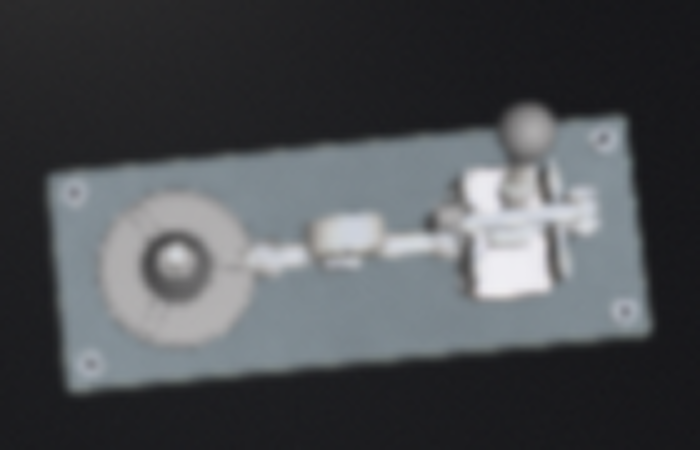

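View pics/s_mat.png

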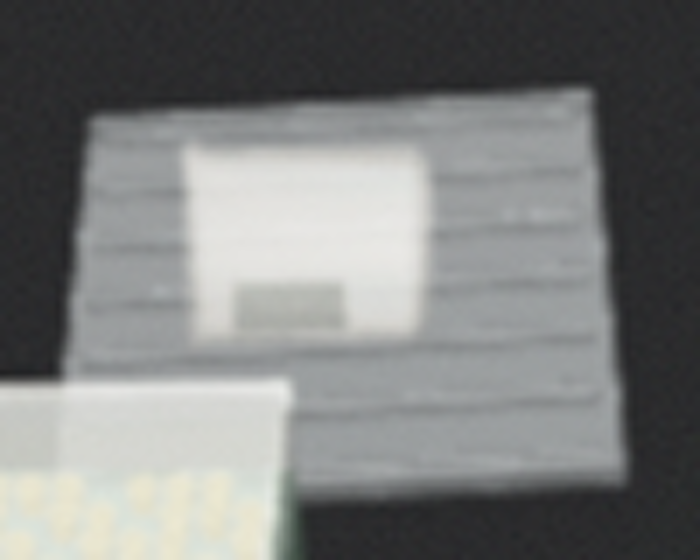

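View pics/s_sta.png

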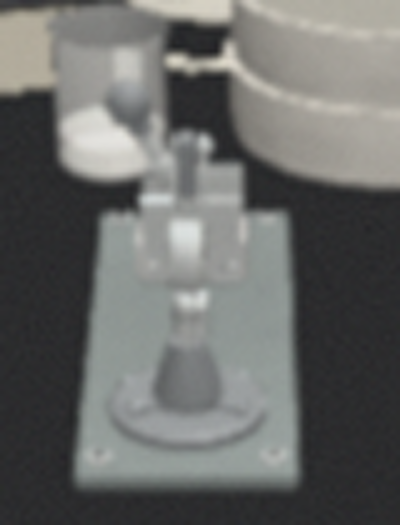

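Run:
```python
from h import *
t=grab("top");s=grab("side")
T=lambda u,v:(150+u/8,140+v/8)
bl,br=onz(t,*T(206,390),.029),onz(t,*T(362,376),.029)
ml,mr=onz(t,*T(172,190),.029),onz(t,*T(338,178),.029)
print("beaker base",bl,br,"mouth",ml,mr)
b=(bl+br)/2;m=(ml+mr)/2
print("mid",(b+m)/2,"len",np.linalg.norm(m-b),"axis",np.degrees(np.arctan2(*(m-b)[[1,0]])))
c=[onz(t,*T(u,v),.006) for u,v in [(60,125),(558,38),(628,505),(130,597)]]
cm=np.mean(c,0);e=(c[0]+c[1]-c[2]-c[3]);print("mat",cm,np.degrees(np.arctan2(e[1],e[0])))
S=lambda u,v:(290+u/5,140+v/5)
c=np.array([onz(t,*S(u,v),.010) for u,v in [(47,175),(627,115),(652,333),(68,393)]])
cm=c.mean(0);y=c[0]+c[3]-c[1]-c[2];x=c[0]+c[1]-c[2]-c[3]
print("sta",cm,np.linalg.norm(y)/2,np.linalg.norm(x)/2,np.degrees(np.arctan2(-y[0],y[1])),np.degrees(np.arctan2(x[1],x[0])))
P=lambda u,v:(280+u/5,140+v/5)
print("peg tip 2view",two(t,S(176,258),s,P(190,295)))
print("peg tip", onz(t,*S(176,258),.076),"platform",onz(t,*S(177,268),.02))
print("ball",onz(t,*S(528,130),.110),two(t,S(528,130),s,P(128,99)))
print("grip",onz(t,*S(452,215),.108),two(t,S(452,215),s,P(187,140)))
# side view: beaker base/mouth edges at axis
M=lambda u,v:(230+u/7,270+v/7)
for p in [(425,150),(427,240),(420,335),(185,148),(190,240),(195,338)]: print(p,onz(s,*M(*p),.029))
print(two(t,T(284,383),s,M(424,240)))
```

```text
beaker base [0.57576106 0.28741487 0.029     ] [0.5811594  0.23971451 0.029     ] mouth [0.63767671 0.30183642 0.029     ] [0.64256336 0.25068518 0.029     ]
mid [0.60929013 0.26991274 0.029     ] len 0.06295333843593263 axis 11.634920633083153
mat [0.60341114 0.25478805 0.006     ] 11.705644948358398
sta [ 0.58329966 -0.16424529  0.01      ] 0.2896682335772655 0.10942346002277131 7.201730232411681 6.75008581174931
peg tip 2view (array([ 0.57169467, -0.07962454,  0.07157955]), np.float64(0.00042614056464676834))
peg tip [ 0.57138893 -0.07963216  0.076     ] platform [ 0.57302981 -0.07991506  0.02      ]
ball [ 0.62799665 -0.23459421  0.11      ] (array([ 0.62770901, -0.23513681,  0.10733132]), np.float64(0.0015790306037237515))
grip [ 0.58952057 -0.20167949  0.108     ] (array([ 0.5903252 , -0.20300417,  0.09901331]), np.float64(0.0009794989201802702))
(425, 150) [0.58361383 0.23115545 0.029     ]
(427, 240) [0.57588908 0.26907531 0.029     ]
(420, 335) [0.57068761 0.30665504 0.029     ]
(185, 148) [0.65167232 0.23842594 0.029     ]
(190, 240) [0.64054032 0.27690534 0.029     ]
(195, 338) [0.62960622 0.31502139 0.029     ]
(array([0.57828613, 0.26490365, 0.02534456]), np.float64(0.0012175272362165617))
```

Request:
jog_arm(plan=[80, 20, -35, 105, -8, 80, 40, -60, 180, -14, 80, 60, -85, 255, -20, 80, 80, -110, 330, -26, 80, 90, -135, 400, -31.2, 80, 100, -155, 460, -31.2, 80, 100, -155, 460, -31.2, 80, 100, -155, 460, -31.2, 80, 100, -155, 460, -31.2, 80, 100, -155, 460, -31.2, 80, 100, -155, 460, -31.2], squeeze=6)

```text
time: 1.4
tcp_pos: [0.5871, 0.2603, 0.1402]
tool_rot: [-0.156, 1.564, 0.153]
contact_force: [-0.3, 0.3, 0.6]
grip_width: 0.08
```

```bash
cat > w.py <<'E'
from h import *
# usage: w.py x y z jawangle_deg -> tool shift (mm), turn
import sys
s=observe();R=Rn.from_rotvec(s["tool_rot"]).as_matrix();p=np.array(s["tcp_pos"])
ja=np.degrees(np.arctan2(R[1,1],R[0,1]))
print("t",round(s["time"],2),"p",p.round(4),"jaw",round(ja,2),"F",np.round(s["contact_force"],2),"w",round(s["grip_width"],4),"j6",round(s["joint_pos"][5],2),"tilt",np.degrees(np.arccos(-R[2,0])).round(2))
a=list(map(float,sys.argv[1:]))
if len(a)>=3: print("shift",(R.T@(np.array(a[:3])-p)*1000).round(1),"turn",round(-((a[3]-ja+90)%180-90),2) if len(a)>3 else "")
E
python3 w.py .583 .264 .032 101.65
python3 - <<'E'
from h import *
t=grab("top");s=grab("side");crop(t,140,120,280,240,5,"t1");crop(s,200,230,340,360,5,"s1")
E
```

```text
t 1.4 p [0.5871 0.2603 0.1402] jaw 101.29 F [-0.34  0.29  0.56] w 0.08 j6 -1.46 tilt 0.14
shift [108.2   4.7  -3.4] turn -0.36
```

View pics/s1.png

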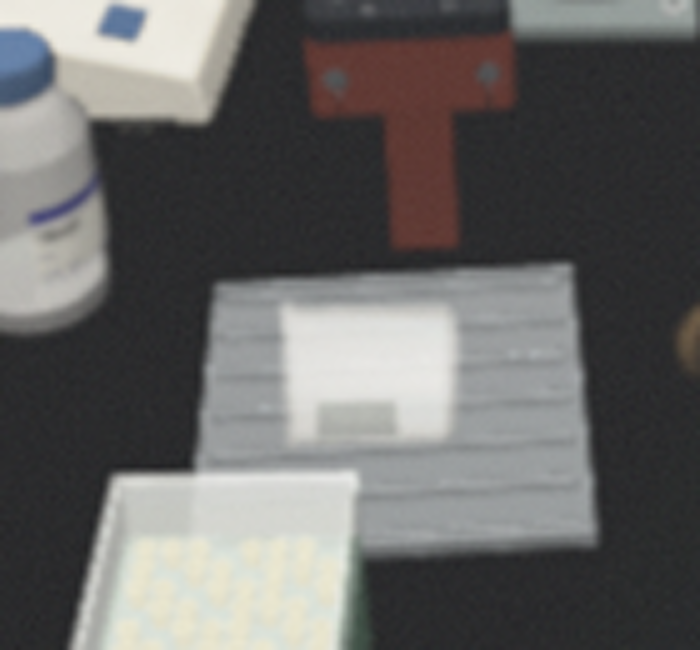

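Request:
jog_arm(plan=[80, 35, 4.7, -3.4, -0.4, 80, 65, 4.7, -3.4, -0.4, 80, 90, 4.7, -3.4, -0.4, 80, 107, 4.7, -3.4, -0.4, 80, 107, 4.7, -3.4, -0.4, 80, 107, 4.7, -3.4, -0.4])

```text
time: 2.1
tcp_pos: [0.5777, 0.2683, 0.0343]
tool_rot: [-0.163, 1.567, 0.163]
contact_force: [-0.7, 0.3, -0.9]
grip_width: 0.0802
```

```bash
python3 w.py .583 .264 .032 101.65
python3 - <<'E'
from h import *
t=grab("top");s=grab("side");crop(t,140,120,280,240,5,"t2");crop(s,200,230,340,360,5,"s2")
E
```

```text
t 2.1 p [0.5777 0.2683 0.0343] jaw 101.9 F [-0.71  0.26 -0.94] w 0.0802 j6 -1.45 tilt 0.11
shift [ 2.3 -5.3  4.3] turn 0.25
```

View pics/s2.png

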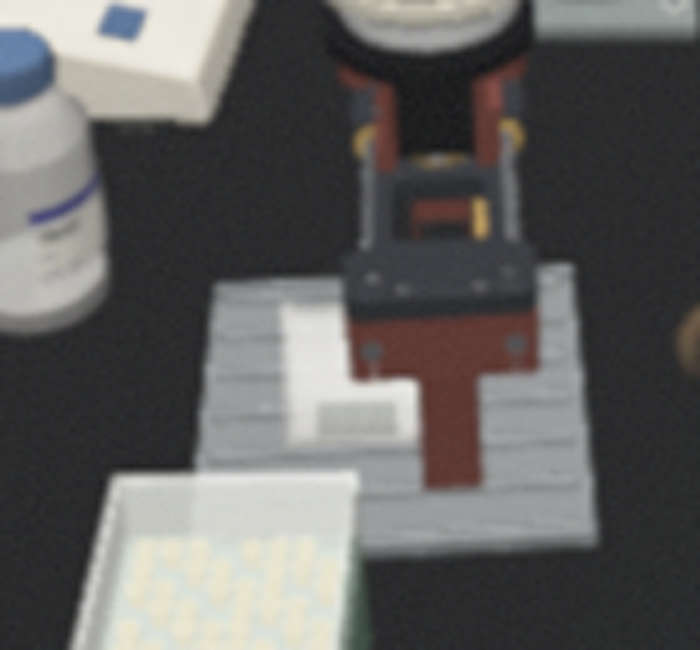

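View pics/t2.png

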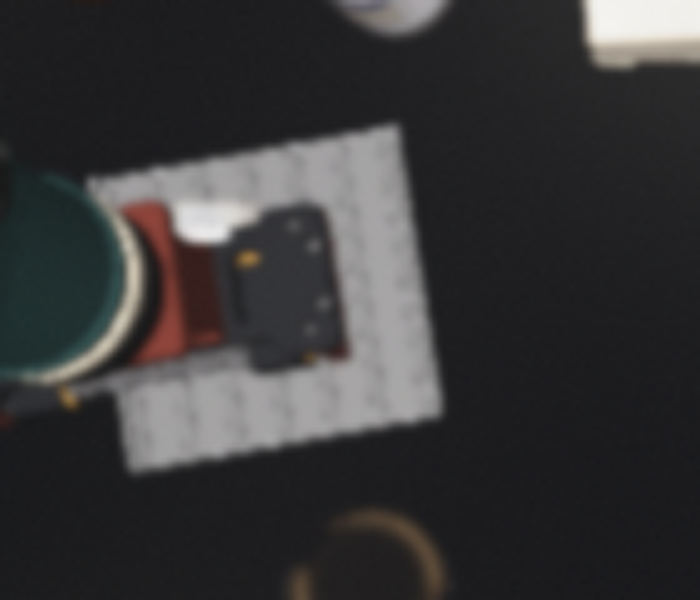

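Request:
jog_arm(plan=[80, 2, -3, 4, 0.2, 80, 2, -5, 5, 0.2, 80, 2, -5, 5, 0.2, 80, 2, -5, 5, 0.2], squeeze=5)

```text
time: 2.6
tcp_pos: [0.5852, 0.2641, 0.0336]
tool_rot: [-0.159, 1.564, 0.16]
contact_force: [-0.2, 0.1, 0.5]
grip_width: 0.0802
```

```bash
python3 w.py .583 .264 .032 101.65
```

```text
t 2.6 p [0.5852 0.2641 0.0336] jaw 101.65 F [-0.15  0.07  0.54] w 0.0802 j6 -1.46 tilt 0.05
shift [ 1.6  0.3 -2.2] turn -0.0
```

Request:
jog_arm(plan=[70, 1, 0, -1, 0, 62, 1, 0, -1, 0, 56, 1, 0, -1, 0, 50, 1, 0, -1, 0, 45, 1, 0, -1, 0, 40, 1, 0, -1, 0, 40, 1, 0, -1, 0, 40, 1, 0, -1, 0], squeeze=5)

```text
time: 3.4
tcp_pos: [0.5841, 0.2651, 0.033]
tool_rot: [-0.158, 1.564, 0.161]
contact_force: [-2.0, 4.5, 4.3]
grip_width: 0.0513
```

```bash
python3 w.py .583 .264 .032 101.65
python3 - <<'E'
from h import *
t=grab("top");s=grab("side");crop(t,140,120,280,240,5,"t3");crop(s,200,230,340,360,5,"s3")
E
```

```text
t 3.4 p [0.5841 0.2651 0.033 ] jaw 101.63 F [-2.04  4.53  4.31] w 0.0513 j6 -1.46 tilt 0.13
shift [ 1.  -0.8 -1.3] turn -0.02
```

View pics/s3.png

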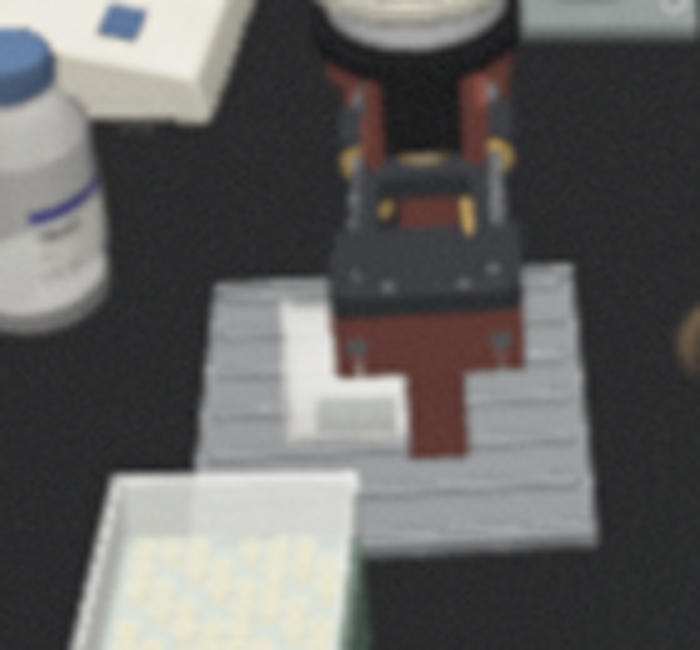

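Request:
jog_arm(plan=[40, -3, 1, 0, 0, 40, -8, 1, 0, 0, 40, -14, 1, 0, 0, 40, -20, 1, 0, 0, 40, -26, 1, 0, 0, 40, -32, 1, 0, 0])

```text
time: 4.1
tcp_pos: [0.584, 0.2659, 0.0657]
tool_rot: [-0.158, 1.563, 0.161]
contact_force: [1.0, -0.4, -0.3]
grip_width: 0.0515
```

```bash
python3 w.py .583 .264 .032 101.65
python3 - <<'E'
from h import *
s=grab("side");crop(s,200,230,340,360,5,"s4")
E
```

```text
t 4.1 p [0.584  0.2659 0.0657] jaw 101.63 F [ 0.97 -0.37 -0.35] w 0.0515 j6 -1.46 tilt 0.13
shift [33.7 -1.7 -1.4] turn -0.02
```

View pics/s4.png

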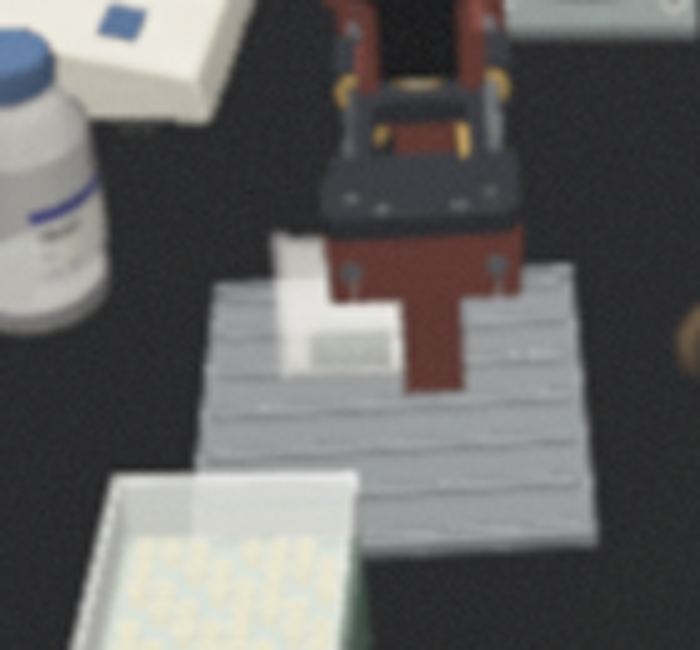

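Request:
jog_arm(plan=[40, 0, 0, 0, 0, 40, 0, 0, 0, 0, 40, 0, 0, 0, 0, 40, 0, 0, 0, 0, 40, 0, 0, 0, 0], squeeze=3)

```text
time: 4.65
tcp_pos: [0.5844, 0.2661, 0.0664]
tool_rot: [-0.158, 1.562, 0.161]
contact_force: [0.5, -0.3, -0.7]
grip_width: 0.0516
```

```bash
python3 w.py .583 .264 .032 101.65
python3 - <<'E'
from h import *
s=grab("side");crop(s,200,230,340,360,5,"s5")
E
```

```text
t 4.65 p [0.5844 0.2661 0.0664] jaw 101.63 F [ 0.47 -0.26 -0.72] w 0.0516 j6 -1.46 tilt 0.18
shift [34.4 -1.8 -1.9] turn -0.02
```

View pics/s5.png

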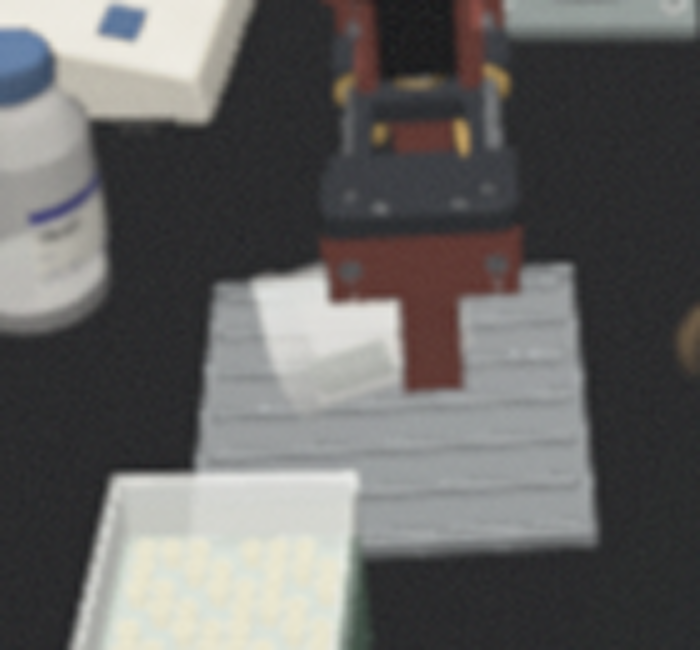

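Request:
jog_arm(plan=[40, -8, 0, 0, 0, 40, -16, 0, 0, 0, 40, -24, 0, 0, 0, 40, -32, 0, 0, 0, 40, -40, 0, 0, 0, 40, -48, 0, 0, 0, 40, -54, 0, 0, 0, 40, -54, 0, 0, 0, 40, -54, 0, 0, 0, 40, -54, 0, 0, 0])

```text
time: 5.7
tcp_pos: [0.584, 0.2658, 0.12]
tool_rot: [-0.158, 1.563, 0.161]
contact_force: [0.0, 0.2, -0.6]
grip_width: 0.0516
```

```bash
python3 w.py .583 .264 .032 101.65
python3 - <<'E'
from h import *
s=grab("side");crop(s,200,200,340,340,5,"s6")
E
```

```text
t 5.7 p [0.584  0.2658 0.12  ] jaw 101.63 F [ 0.03  0.24 -0.57] w 0.0516 j6 -1.46 tilt 0.14
shift [88.  -1.7 -1.5] turn -0.02
```

View pics/s6.png

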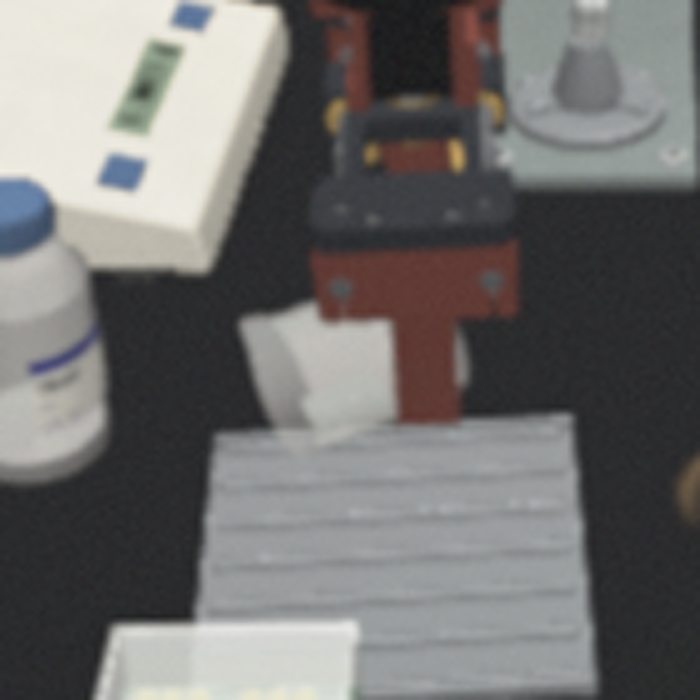

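Request:
jog_arm(plan=[40, -10, -5, -3, 0, 40, -20, -20, -10, 0, 40, -30, -45, -22, 1, 40, -35, -75, -36, 2, 40, -40, -105, -50, 3, 40, -40, -135, -64, 4, 40, -40, -165, -78, 4.6, 40, -40, -195, -92, 4.6, 40, -40, -225, -106, 4.6, 40, -40, -255, -120, 4.6, 40, -40, -280, -132, 4.6, 40, -40, -300, -142, 4.6], squeeze=5)

```text
time: 6.95
tcp_pos: [0.5043, -0.0591, 0.1602]
tool_rot: [-0.095, 1.566, 0.096]
contact_force: [0.3, 0.9, -1.7]
grip_width: 0.0512
```

```bash
python3 w.py .498 -.089 .13 97
python3 - <<'E'
from h import *
s=grab("side");crop(s,260,110,420,250,5,"s7")
t=grab("top");crop(t,230,120,390,260,5,"t7")
E
```

```text
t 6.95 p [ 0.5043 -0.0591  0.1602] jaw 96.96 F [ 0.34  0.89 -1.66] w 0.0512 j6 -1.95 tilt 0.14
shift [ 30.1 -28.9  -9.9] turn -0.04
```

View pics/s7.png

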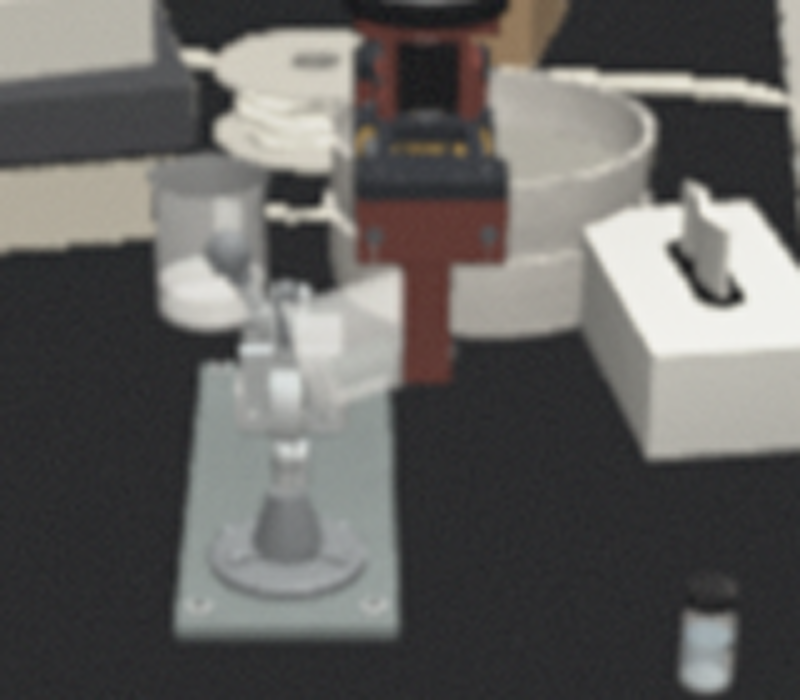

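View pics/t7.png

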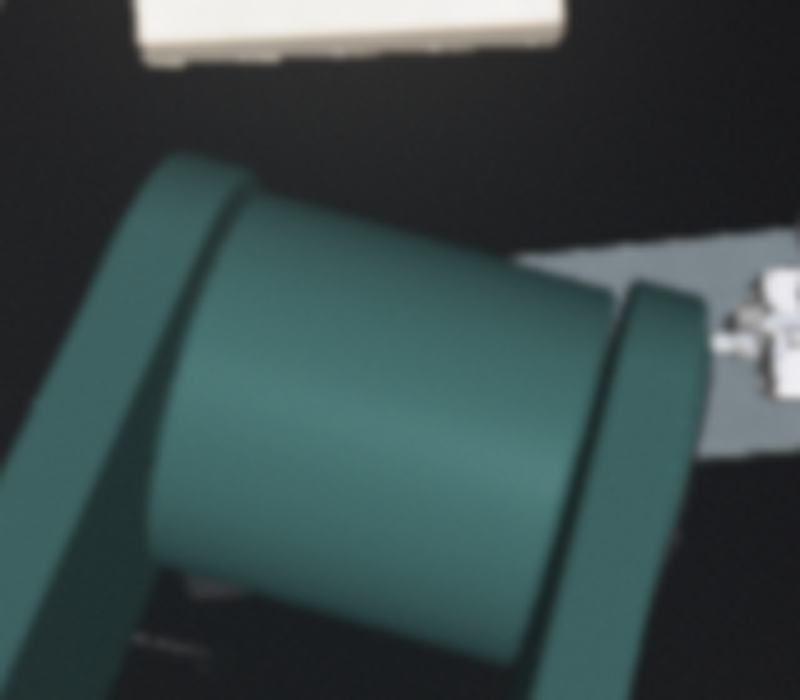

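Request:
jog_arm(plan=[40, 8, -10, -10, 0, 40, 15, -20, -14, 0, 40, 25, -29, -14, 0, 40, 35, -29, -14, 0, 40, 45, -29, -14, 0, 40, 53, -29, -14, 0, 40, 55, -29, -14, 0, 40, 55, -29, -14, 0, 40, 55, -29, -14, 0])

```text
time: 7.95
tcp_pos: [0.4942, -0.0899, 0.1051]
tool_rot: [-0.094, 1.567, 0.095]
contact_force: [-0.1, 0.2, -0.8]
grip_width: 0.0515
```

```bash
python3 w.py .498 -.089 .105 97
python3 - <<'E'
from h import *
s=grab("side");crop(s,260,110,420,250,5,"s8")
E
```

```text
t 7.95 p [ 0.4942 -0.0899  0.1051] jaw 96.87 F [-0.05  0.18 -0.85] w 0.0515 j6 -2.01 tilt 0.13
shift [0.1 0.4 3.9] turn -0.13
```

View pics/s8.png

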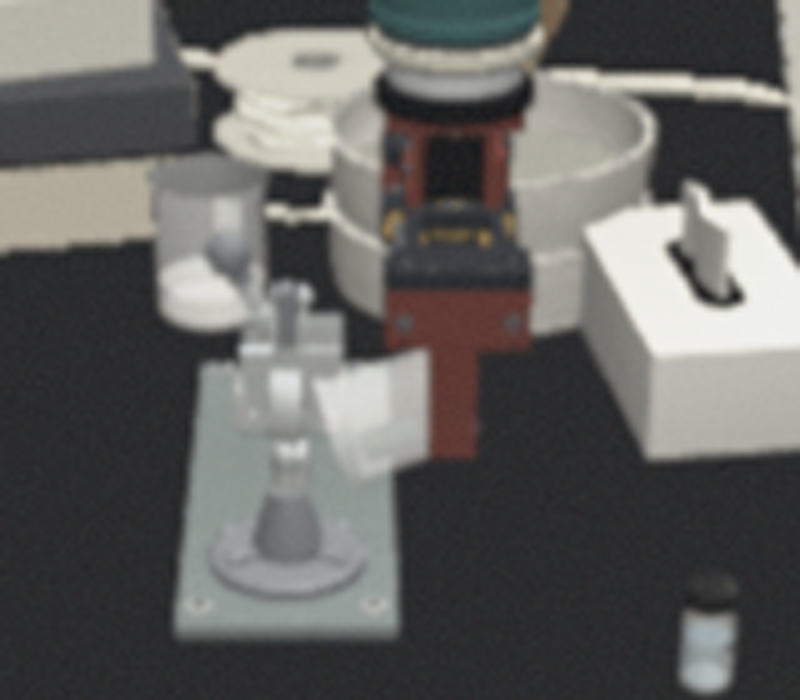

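Request:
jog_arm(plan=[40, 0, 0, 6, 0, 40, 0, 0, 13, 0, 40, 0, 0, 20, 0, 40, 0, 0, 25, 0, 40, 0, 0, 30, 0, 40, 0, 0, 34, 0, 40, 0, 0, 38, 0, 40, 0, 0, 42, 0, 40, 0, 0, 44, 0], squeeze=3)

```text
time: 8.9
tcp_pos: [0.5382, -0.0847, 0.1056]
tool_rot: [-0.094, 1.566, 0.094]
contact_force: [-2.8, -0.3, 3.6]
grip_width: 0.0516
```

```bash
python3 w.py .572 -.08 .105 97
python3 - <<'E'
from h import *
s=grab("side");crop(s,260,110,420,250,5,"s9")
E
```

```text
t 8.9 p [ 0.5382 -0.0847  0.1056] jaw 96.87 F [-2.83 -0.28  3.55] w 0.0516 j6 -1.98 tilt 0.14
shift [ 0.7  0.6 34.2] turn -0.13
```

View pics/s9.png

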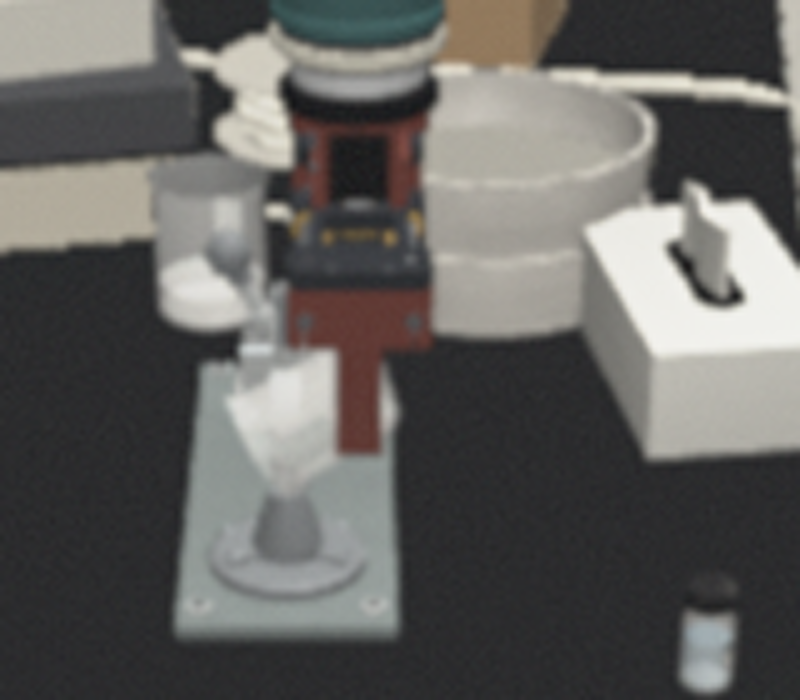

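Request:
jog_arm(plan=[40, -4, 0, 0, 0, 40, -8, 0, 1, 0, 40, -11, 0, 4, 0, 40, -14, 0, 8, 0, 40, -16, 0, 12, 0, 40, -17, 0, 16, 0, 40, -17, 0, 20, 0], squeeze=3)

```text
time: 9.65
tcp_pos: [0.5588, -0.0823, 0.1229]
tool_rot: [-0.094, 1.565, 0.094]
contact_force: [0.6, -0.2, -1.2]
grip_width: 0.052
```

```bash
python3 w.py .572 -.08 .105 97
python3 - <<'E'
from h import *
s=grab("side");crop(s,260,110,420,250,5,"s10")
E
```

```text
t 9.65 p [ 0.5588 -0.0823  0.1229] jaw 96.87 F [ 0.55 -0.19 -1.25] w 0.052 j6 -1.96 tilt 0.19
shift [17.9  0.7 13.3] turn -0.13
```

View pics/s10.png

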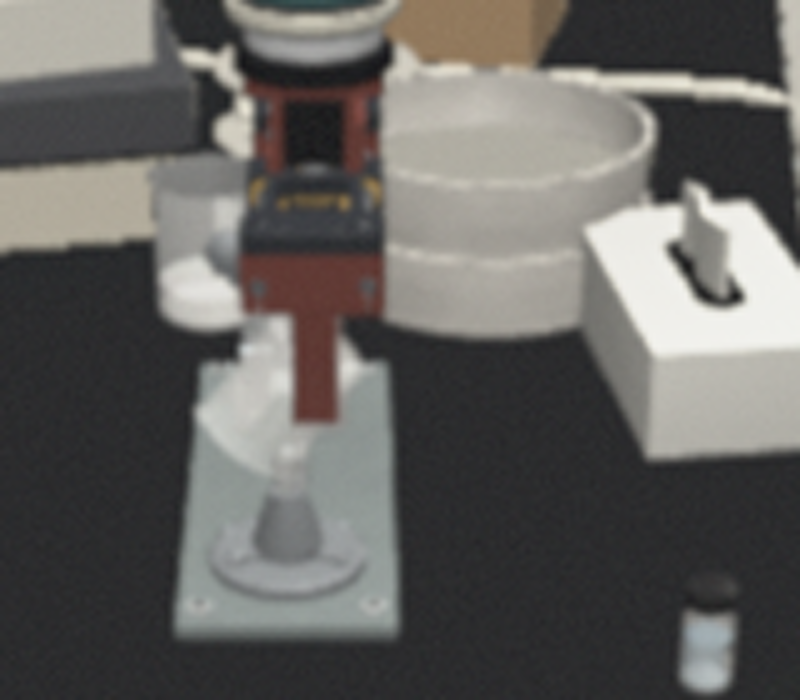

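Run:
```python
from h import *
s=grab("side");crop(s,290,165,350,225,12,"s11")
```

```text
(no output)
```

View pics/s11.png

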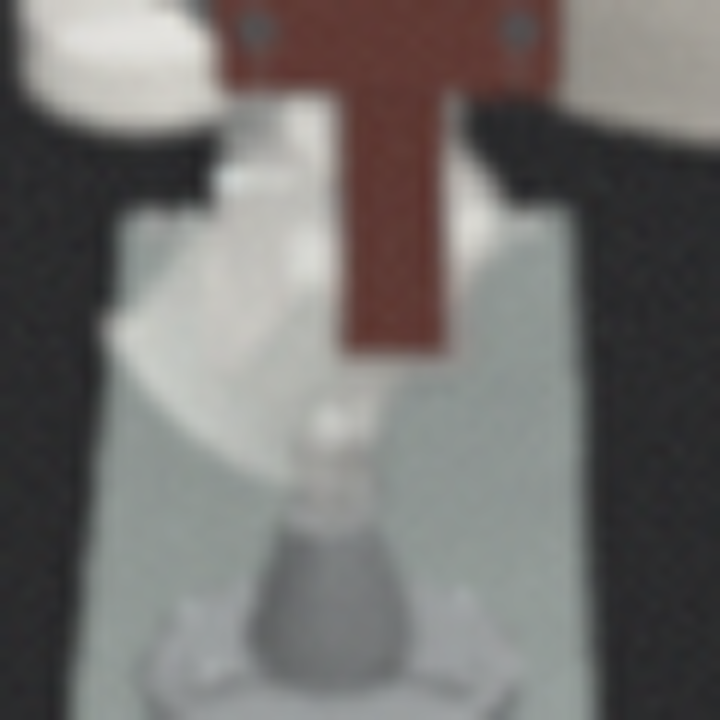

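```bash
cat >> h.py <<'E'
def onplane(f,u,v,p0,n):
    o,d=ray(f,u,v);return o+d*((np.asarray(p0)-o)@n)/(d@n)
def inplane(f,pts):
    s=observe();R=Rn.from_rotvec(s["tool_rot"]).as_matrix();p=np.array(s["tcp_pos"])
    for u,v in pts:
        X=onplane(f,u,v,p,R[:,1]);print((round(u,1),round(v,1)),"fwd",round((X-p)@R[:,2]*1e3,1),"up",round(-(X-p)@R[:,0]*1e3,1),"z",round(X[2]*1e3,1))
E
python3 - <<'E'
from h import *
s=grab("side")
inplane(s,[(290+a/12,165+b/12) for a,b in [(105,330),(310,490),(505,225),(490,170),(340,400),(340,530),(395,350)]])
E
```

```text
(298.8, 192.5) fwd 60.4 up -33.2 z 89.6
(315.8, 205.8) fwd 18.7 up -71.1 z 51.5
(332.1, 183.8) fwd -22.1 up -9.3 z 113.2
(330.8, 179.2) fwd -19.0 up 3.2 z 125.7
(318.3, 198.3) fwd 12.1 up -49.8 z 72.9
(318.3, 209.2) fwd 12.5 up -80.8 z 41.9
(322.9, 194.2) fwd 0.6 up -38.1 z 84.5
```

Request:
jog_arm(plan=[40, -8, 0, 0, 0, 40, -18, 0, 0, 0, 40, -28, 0, 0, 0, 40, -34, 0, 0, 0, 40, -35, 0, 0, 0, 40, -35, 0, 0, 0], squeeze=5)

```text
time: 10.4
tcp_pos: [0.5586, -0.0824, 0.1581]
tool_rot: [-0.094, 1.565, 0.094]
contact_force: [-0.4, -0.0, -1.5]
grip_width: 0.0517
```

```bash
python3 w.py .572 -.08 .105 97
python3 - <<'E'
from h import *
s=grab("side");crop(s,280,145,350,215,10,"s12")
E
```

```text
t 10.4 p [ 0.5586 -0.0824  0.1581] jaw 96.88 F [-0.44 -0.03 -1.51] w 0.0517 j6 -1.96 tilt 0.22
shift [53.1  0.8 13.4] turn -0.12
```

View pics/s12.png

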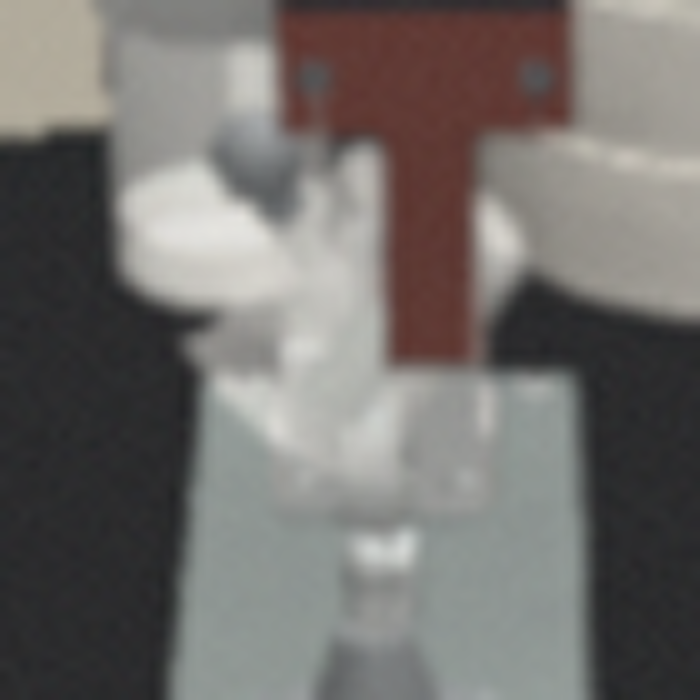

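Run:
```python
from h import *
s=grab("side")
inplane(s,[(280+a/10,145+b/10) for a,b in [(195,335),(395,475),(370,500),(525,250),(505,300),(382,525)]])
```

```text
(299.5, 178.5) fwd 57.7 up -29.4 z 128.1
(319.5, 192.5) fwd 9.3 up -68.2 z 89.3
(317.0, 195.0) fwd 15.6 up -75.1 z 82.3
(332.5, 170.0) fwd -22.8 up -7.0 z 150.4
(330.5, 175.0) fwd -18.0 up -20.3 z 137.0
(318.2, 197.5) fwd 12.7 up -82.2 z 75.3
```

Request:
jog_arm(plan=[40, 0, 0, -6, 0, 40, 0, 0, -14, 0, 40, 0, 0, -14, 0, 40, 8, 0, -14, 0, 40, 16, 0, -14, 0, 40, 24, 0, -14, 0, 40, 30, 0, -14, 0, 40, 32, 0, -14, 0, 40, 32, 0, -14, 0], squeeze=4)

```text
time: 11.4
tcp_pos: [0.5442, -0.0838, 0.1248]
tool_rot: [-0.094, 1.567, 0.095]
contact_force: [-0.6, 0.3, -0.7]
grip_width: 0.0515
```

```bash
python3 w.py .572 -.08 .105 97
python3 - <<'E'
from h import *
s=grab("side");crop(s,280,145,350,215,10,"s13")
E
```

```text
t 11.4 p [ 0.5442 -0.0838  0.1248] jaw 96.88 F [-0.63  0.3  -0.71] w 0.0515 j6 -1.97 tilt 0.1
shift [19.8  0.4 28. ] turn -0.12
```

View pics/s13.png

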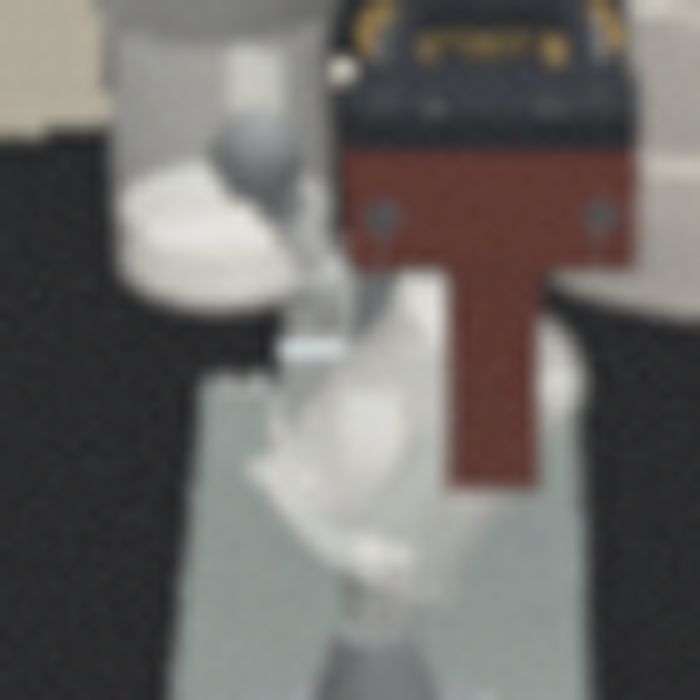

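Request:
jog_arm(plan=[40, 0, 0, 5, 0, 40, 0, 0, 10, 0, 40, 0, 0, 15, 0, 40, 0, 0, 20, 0, 40, 0, 0, 24, 0, 40, 0, 0, 28, 0, 40, 0, 0, 31, 0, 40, 0, 0, 34, 0, 40, 0, 0, 36, 0], squeeze=3)

```text
time: 12.35
tcp_pos: [0.5803, -0.0796, 0.1252]
tool_rot: [-0.094, 1.567, 0.095]
contact_force: [-0.0, -0.5, -1.1]
grip_width: 0.0515
```

```bash
python3 w.py .572 -.08 .105 97
python3 - <<'E'
from h import *
s=grab("side");crop(s,280,145,350,215,10,"s14")
E
```

```text
t 12.35 p [ 0.5803 -0.0796  0.1252] jaw 96.88 F [-0.01 -0.49 -1.12] w 0.0515 j6 -1.95 tilt 0.13
shift [20.2  0.6 -8.4] turn -0.12
```

View pics/s14.png

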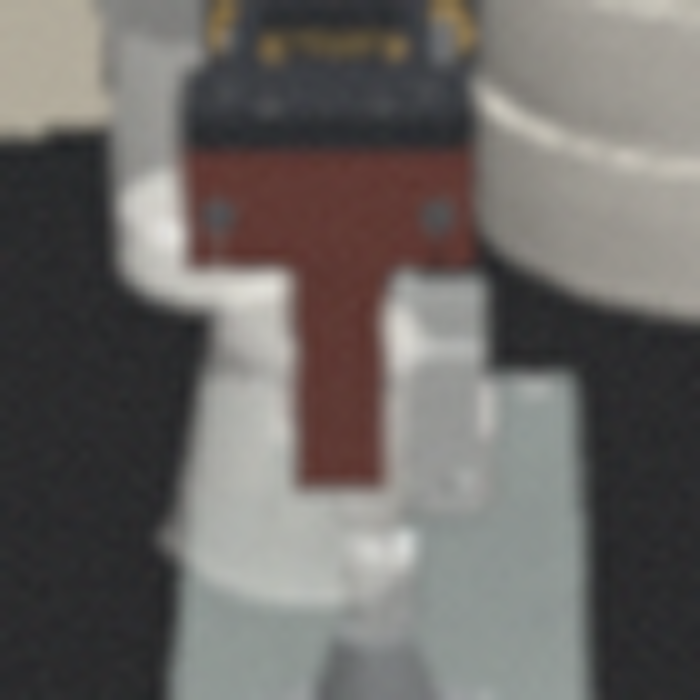

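Request:
jog_arm(plan=[40, 0, 0, 3, 0, 40, 0, 0, 6, 0, 40, 0, 0, 8, 0, 40, 0, 0, 8, 0], squeeze=3)

```text
time: 12.8
tcp_pos: [0.5891, -0.0786, 0.1253]
tool_rot: [-0.094, 1.566, 0.095]
contact_force: [-0.5, -0.1, -1.3]
grip_width: 0.0516
```

```bash
python3 w.py .572 -.08 .105 97
python3 - <<'E'
from h import *
s=grab("side");crop(s,280,145,350,215,10,"s15")
E
```

```text
t 12.8 p [ 0.5891 -0.0786  0.1253] jaw 96.88 F [-0.48 -0.14 -1.3 ] w 0.0516 j6 -1.94 tilt 0.18
shift [ 20.3   0.7 -17.2] turn -0.12
```

View pics/s15.png

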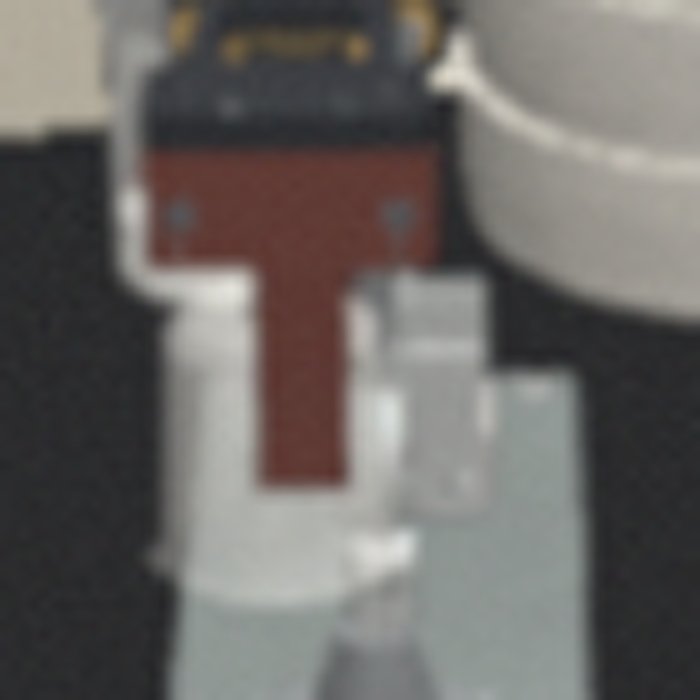

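Run:
```python
from h import *
s=grab("side")
inplane(s,[(280+a/10,145+b/10) for a,b in [(165,450),(402,450),(165,340),(405,340),(380,545),(380,640),(303,450),(285,600)]])
```

```text
(296.5, 190.0) fwd 35.4 up -28.8 z 96.6
(320.2, 190.0) fwd -23.2 up -29.1 z 96.2
(296.5, 179.0) fwd 34.4 up 1.4 z 126.8
(320.5, 179.0) fwd -24.2 up 1.1 z 126.4
(318.0, 199.5) fwd -17.4 up -55.7 z 69.6
(318.0, 209.0) fwd -17.0 up -82.9 z 42.4
(310.3, 190.0) fwd 1.3 up -29.0 z 96.4
(308.5, 205.0) fwd 6.7 up -71.3 z 54.1
```

Request:
jog_arm(plan=[40, 0, -1, -6, 0, 40, 0, -1, -12, 0, 40, 0, -1, -18, 0, 40, 0, -1, -18, 0, 40, 0, -1, -18, 0], squeeze=4)

```text
time: 13.4
tcp_pos: [0.5708, -0.0818, 0.1254]
tool_rot: [-0.094, 1.566, 0.094]
contact_force: [0.8, -1.1, -1.3]
grip_width: 0.0519
```

```bash
python3 w.py .572 -.08 .105 97
python3 - <<'E'
from h import *
s=grab("side");crop(s,280,145,350,215,10,"s16")
t=grab("top");crop(t,260,120,420,260,5,"t16")
E
```

```text
t 13.4 p [ 0.5708 -0.0818  0.1254] jaw 96.86 F [ 0.84 -1.1  -1.25] w 0.0519 j6 -1.95 tilt 0.17
shift [20.4  1.7  1.4] turn -0.14
```

View pics/s16.png

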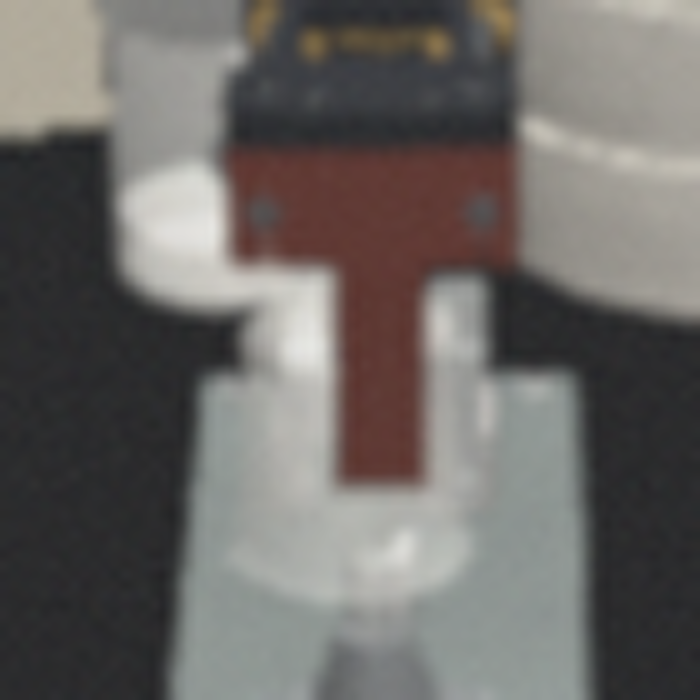

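View pics/t16.png

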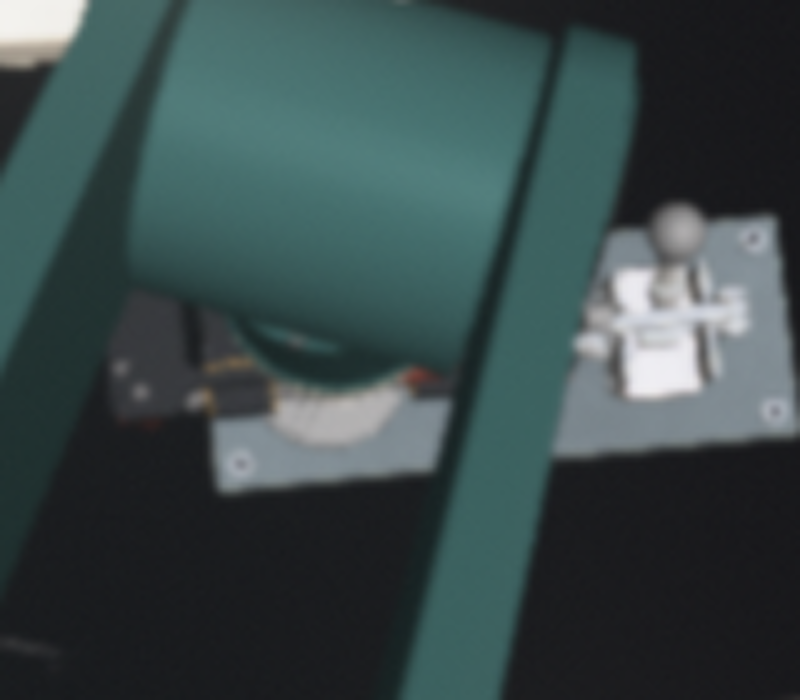

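Request:
jog_arm(plan=[40, 0, 1, -3, 0, 40, 4, 1, -3, 0, 40, 10, 1, -3, 0, 40, 16, 1, -3, 0, 40, 22, 1, -3, 0, 40, 27, 1, -3, 0, 40, 30, 1, -3, 0, 40, 30, 1, -3, 0], squeeze=4)

```text
time: 14.3
tcp_pos: [0.5679, -0.0811, 0.0947]
tool_rot: [-0.094, 1.566, 0.095]
contact_force: [0.3, -1.1, -0.5]
grip_width: 0.0516
```

```bash
python3 w.py .572 -.08 .105 97
python3 - <<'E'
from h import *
s=grab("side");crop(s,280,165,350,235,10,"s17")
E
```

```text
t 14.3 p [ 0.5679 -0.0811  0.0947] jaw 96.87 F [ 0.25 -1.14 -0.48] w 0.0516 j6 -1.95 tilt 0.14
shift [-10.2   0.6   4.2] turn -0.13
```

View pics/s17.png

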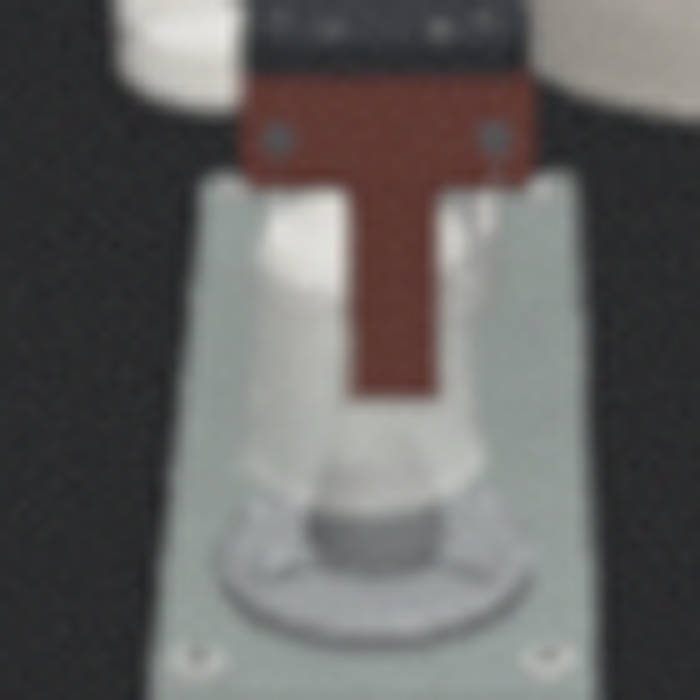

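Request:
jog_arm(plan=[40, 3, 0, 0, 0, 40, 6, 0, 0, 0, 40, 8, 0, 0, 0, 40, 10, 0, 0, 0, 40, 10, 0, 0, 0], squeeze=4)

```text
time: 14.85
tcp_pos: [0.568, -0.0811, 0.0848]
tool_rot: [-0.094, 1.566, 0.095]
contact_force: [-0.7, 0.6, -0.2]
grip_width: 0.0514
```

```bash
python3 w.py .572 -.08 .105 97
python3 - <<'E'
from h import *
s=grab("side");crop(s,280,165,350,235,10,"s18")
E
```

```text
t 14.85 p [ 0.568  -0.0811  0.0848] jaw 96.88 F [-0.65  0.61 -0.17] w 0.0514 j6 -1.95 tilt 0.14
shift [-20.2   0.6   4.2] turn -0.12
```

View pics/s18.png

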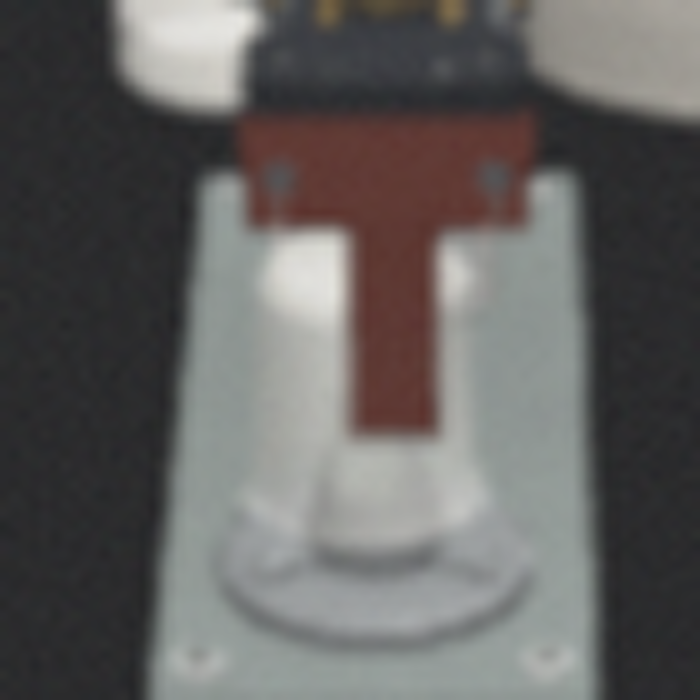

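Request:
jog_arm(plan=[40, 2, 0, 0, 0, 40, 4, 0, 0, 0, 40, 5, 0, 0, 0, 40, 5, 0, 0, 0], squeeze=3)

```text
time: 15.3
tcp_pos: [0.5679, -0.0811, 0.0798]
tool_rot: [-0.094, 1.566, 0.095]
contact_force: [0.1, 0.5, -1.3]
grip_width: 0.0517
```

```bash
python3 w.py .572 -.08 .105 97
python3 - <<'E'
from h import *
s=grab("side");crop(s,280,165,350,235,10,"s19")
E
```

```text
t 15.3 p [ 0.5679 -0.0811  0.0798] jaw 96.88 F [ 0.1   0.5  -1.31] w 0.0517 j6 -1.95 tilt 0.14
shift [-25.2   0.6   4.2] turn -0.12
```

View pics/s19.png

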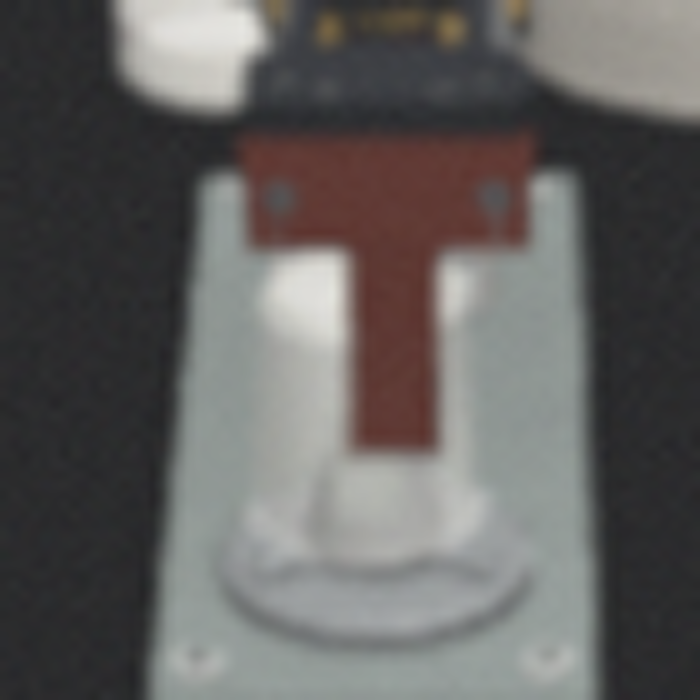

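Run:
```python
from h import *
s=grab("side")
for z in(.022,.026,.03):print(z,(proj(s,(.5687,-.0527,z))-[280,165])*10,"left/right",(proj(s,(.572+.0273,-.08+.0034,z))-[280,165])*10,(proj(s,(.572-.0273,-.08-.0034,z))-[280,165])*10)
```

```text
0.022 [379.37720177 566.95389476] left/right [272.99476177 511.85074586] [489.78610176 510.39881781]
0.026 [379.11562421 553.13118743] left/right [272.57866878 498.2190607 ] [489.69537724 496.75256189]
0.03 [378.85324326 539.26596906] left/right [272.16135611 484.54633437] [489.60434647 483.06518243]
```

Request:
jog_arm(plan=[40, 1, 0, 0, 0, 40, 2, 0, 0, 0, 40, 3, 0, 0, 0, 40, 3, 0, 0, 0], squeeze=3)

```text
time: 15.8
tcp_pos: [0.568, -0.0811, 0.0768]
tool_rot: [-0.094, 1.566, 0.095]
contact_force: [0.8, -0.3, -0.9]
grip_width: 0.0517
```

```bash
python3 w.py .572 -.08 .105 97
python3 - <<'E'
from h import *
s=grab("side");crop(s,280,165,350,235,10,"s20")
E
```

```text
t 15.8 p [ 0.568  -0.0811  0.0768] jaw 96.88 F [ 0.77 -0.3  -0.9 ] w 0.0517 j6 -1.95 tilt 0.14
shift [-28.2   0.6   4.2] turn -0.12
```

View pics/s20.png

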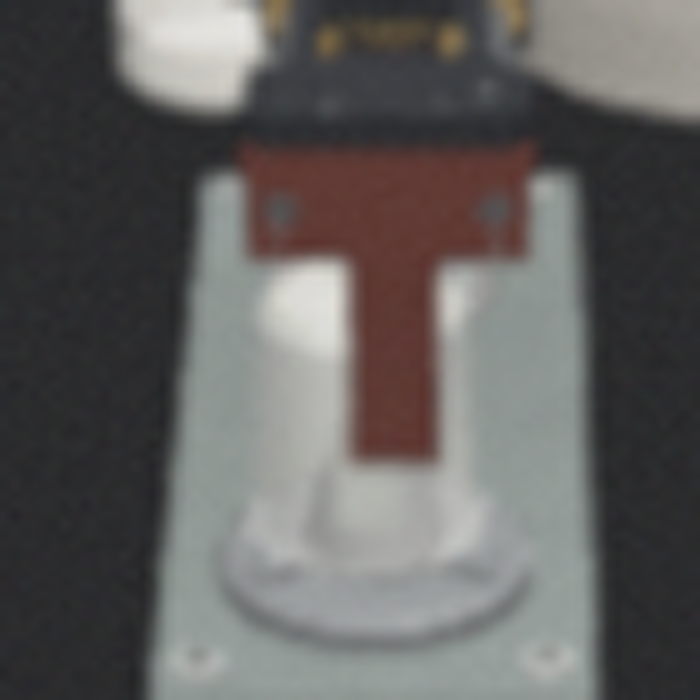

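Request:
jog_arm(plan=[40, 1, 0, 0, 0, 40, 2, 0, 0, 0, 40, 2, 0, 0, 0, 40, 2, 0, 0, 0], squeeze=3)

```text
time: 16.25
tcp_pos: [0.5679, -0.0812, 0.0749]
tool_rot: [-0.094, 1.566, 0.095]
contact_force: [-0.7, -0.1, 1.3]
grip_width: 0.0517
```

```bash
python3 w.py .572 -.08 .105 97
python3 - <<'E'
from h import *
s=grab("side");crop(s,280,165,350,235,10,"s21")
E
```

```text
t 16.25 p [ 0.5679 -0.0812  0.0749] jaw 96.88 F [-0.66 -0.09  1.32] w 0.0517 j6 -1.95 tilt 0.14
shift [-30.1   0.7   4.2] turn -0.12
```

View pics/s21.png

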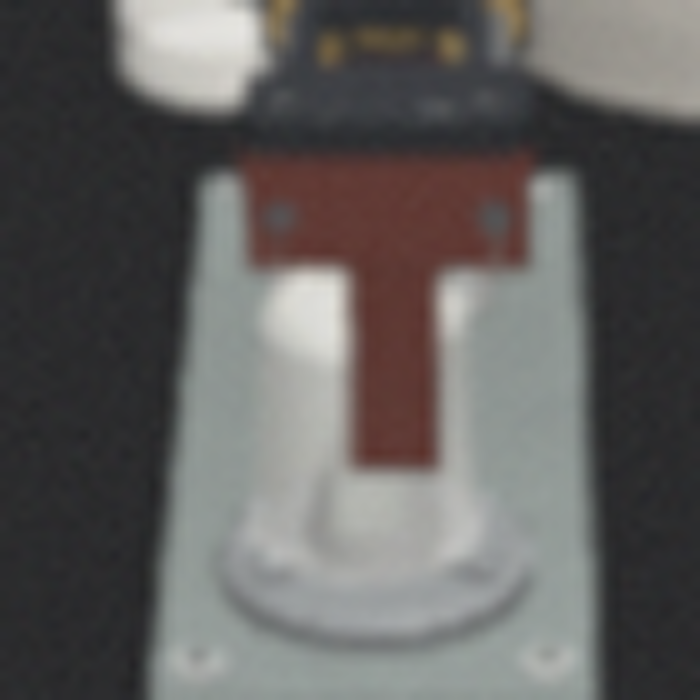

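Request:
jog_arm(plan=[53, 0, 0, 0, 0, 55, 0, 0, 0, 0, 58, 0, 0, 0, 0, 62, 0, 0, 0, 0, 66, 0, 0, 0, 0, 66, 0, 0, 0, 0])

```text
time: 16.9
tcp_pos: [0.568, -0.0812, 0.0749]
tool_rot: [-0.094, 1.566, 0.095]
contact_force: [0.1, -0.6, -0.6]
grip_width: 0.0658
```

```bash
python3 w.py .572 -.08 .105 97
python3 - <<'E'
from h import *
s=grab("side");crop(s,280,165,350,235,10,"s22")
E
```

```text
t 16.9 p [ 0.568  -0.0812  0.0749] jaw 96.87 F [ 0.12 -0.58 -0.57] w 0.0658 j6 -1.95 tilt 0.14
shift [-30.1   0.7   4.2] turn -0.13
```

View pics/s22.png

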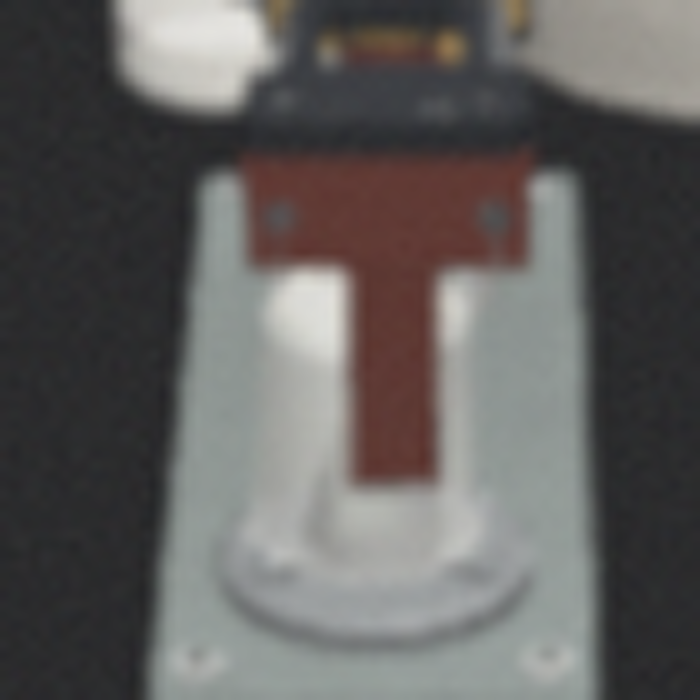

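Request:
jog_arm(plan=[66, -5, 0, 0, 0, 66, -15, 0, 0, 0, 66, -28, 0, 0, 0, 66, -45, 0, 0, 0, 66, -65, 0, 0, 0, 66, -90, 0, 0, 0, 66, -115, 0, 0, 0, 66, -125, 0, 0, 0])

```text
time: 17.75
tcp_pos: [0.5692, -0.0816, 0.2036]
tool_rot: [-0.095, 1.561, 0.093]
contact_force: [1.0, -0.6, 0.5]
grip_width: 0.0657
```

```bash
python3 w.py .59 -.2 .2 7
python3 - <<'E'
from h import *
s=grab("side");crop(s,280,140,360,240,7,"s23")
t=grab("top");crop(t,290,140,430,230,5,"t23")
E
```

```text
t 17.75 p [ 0.5692 -0.0816  0.2036] jaw 96.88 F [ 1.02 -0.62  0.45] w 0.0657 j6 -1.95 tilt 0.42
shift [   3.8 -120.     6.4] turn 89.88
```

View pics/s23.png

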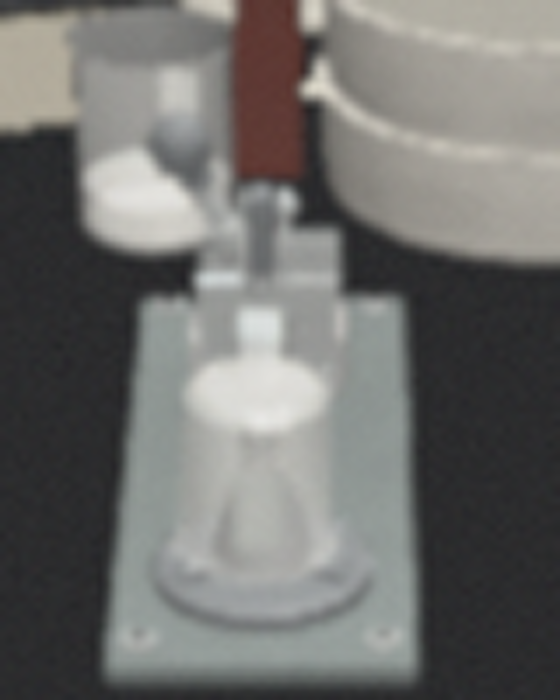

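View pics/t23.png

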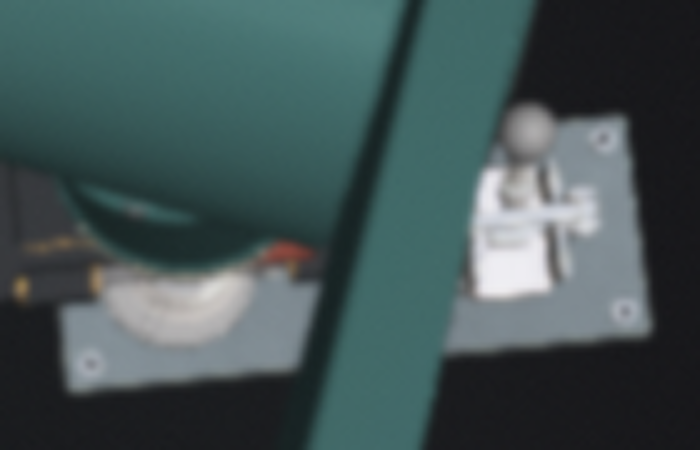

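Run:
```python
from h import *
s=grab("side");t=grab("top")
f=7
for a,b,z in [(262,190,.107),(262,275,.074),(180,140,.110)]: print("side",z,onz(s,280+a/7,140+b/7,z).round(4))
for a,b,z in [(452,215,.108),(445,215,.108),(460,212,.1),(585,212,.07),(590,212,.07),(528,130,.11)]: print("top",(a,b),z,onz(t,290+a/5,140+b/5,z).round(4))
C=np.array([.5915,-.2388]);ex=np.array([.9925,.1219]);ey=np.array([-.1219,.9925])
for nm,X in [("ballrest",C+ex*.0338),("tab",C+ey*.045)]: 
  for z in(.072,.094,.108):print(nm,X.round(4),z,"top5",((proj(t,(*X,z))-[290,140])*5).round(0),"side7",((proj(s,(*X,z))-[280,140])*7).round(0))
crop(t,365,150,425,210,12,"t24")
crop(s,295,145,345,195,14,"s24")
```

```text
side 0.107 [ 0.588  -0.1911  0.107 ]
side 0.074 [ 0.5877 -0.1852  0.074 ]
side 0.11 [ 0.6253 -0.2276  0.11  ]
top (452, 215) 0.108 [ 0.5895 -0.2017  0.108 ]
top (445, 215) 0.108 [ 0.5895 -0.1986  0.108 ]
top (460, 212) 0.1 [ 0.5921 -0.2064  0.1   ]
top (585, 212) 0.07 [ 0.5977 -0.2683  0.07  ]
top (590, 212) 0.07 [ 0.5978 -0.2706  0.07  ]
top (528, 130) 0.11 [ 0.628  -0.2346  0.11  ]
ballrest [ 0.625  -0.2347] 0.072 top5 [513. 152.] side7 [186. 221.]
ballrest [ 0.625  -0.2347] 0.094 top5 [522. 143.] side7 [185. 170.]
ballrest [ 0.625  -0.2347] 0.108 top5 [527. 137.] side7 [184. 137.]
tab [ 0.586  -0.1941] 0.072 top5 [424. 233.] side7 [270. 270.]
tab [ 0.586  -0.1941] 0.094 top5 [431. 227.] side7 [269. 218.]
tab [ 0.586  -0.1941] 0.108 top5 [435. 222.] side7 [268. 185.]
```

View pics/s24.png

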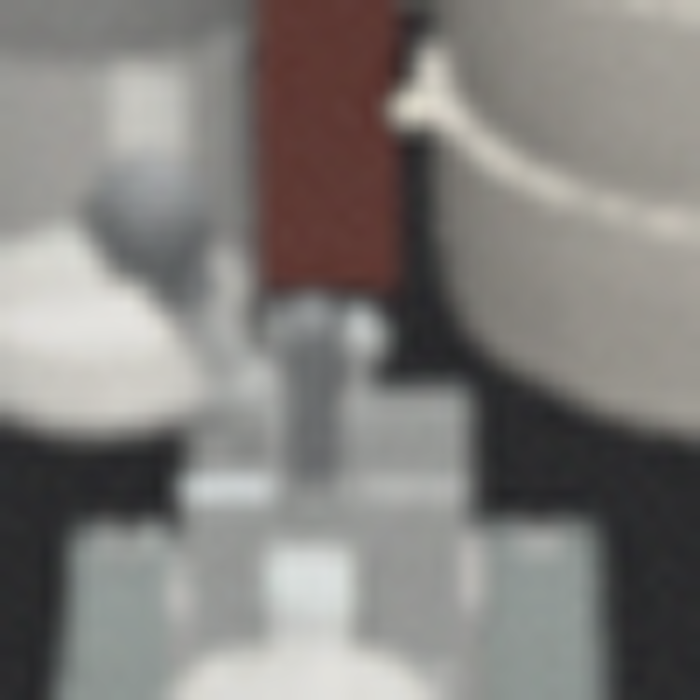

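Request:
jog_arm(plan=[60, 0, -15, 1, 8, 50, 0, -35, 2, 16, 40, 0, -60, 3, 24, 40, 0, -85, 4, 32, 40, 0, -105, 5, 40, 40, 0, -119, 5, 48, 40, 0, -119, 5, 56, 40, 0, -119, 5, 64, 40, 0, -119, 5, 72, 40, 0, -119, 5, 80, 40, 0, -119, 5, 88, 40, 0, -119, 5, 89.9], squeeze=5)

```text
time: 19.15
tcp_pos: [0.5855, -0.1982, 0.1976]
tool_rot: [1.124, 1.265, -1.122]
contact_force: [0.1, 0.2, -0.3]
grip_width: 0.0402
```

```bash
python3 w.py .589 -.199 .2 7
python3 - <<'E'
from h import *
s=grab("side");crop(s,270,110,370,240,5,"s25")
t=grab("top");crop(t,290,130,430,230,5,"t25")
E
```

```text
t 19.15 p [ 0.5855 -0.1982  0.1976] jaw 6.72 F [ 0.05  0.24 -0.29] w 0.0402 j6 -0.56 tilt 0.14
shift [-2.4  3.4  1.2] turn -0.28
```

View pics/s25.png

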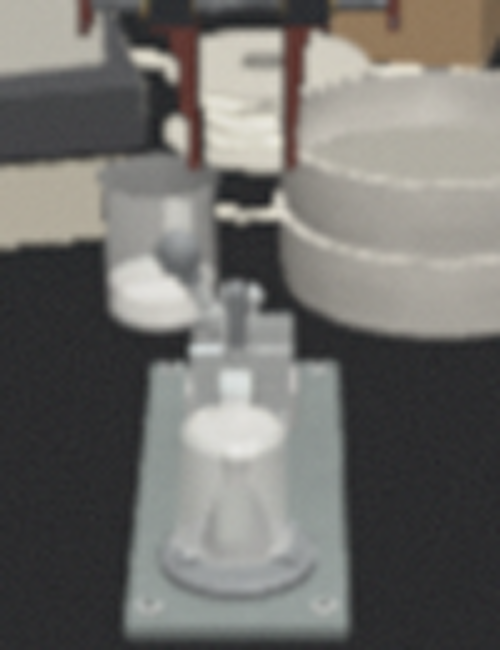

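View pics/t25.png

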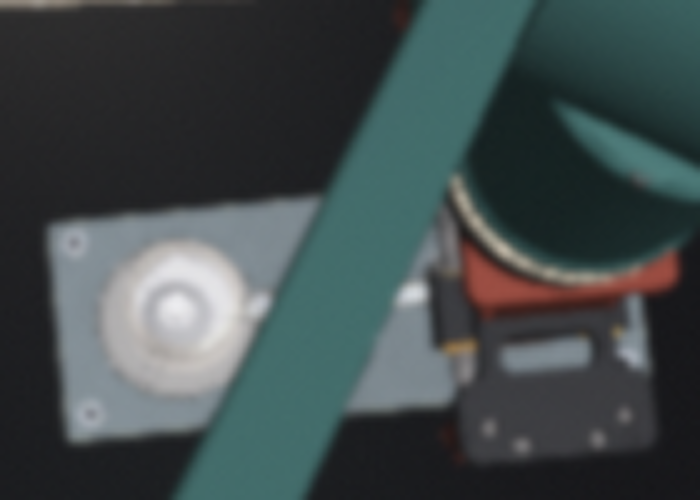

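Request:
jog_arm(plan=[40, 15, 2, 1, -0.3, 40, 35, 2, 1, -0.3, 40, 55, 2, 1, -0.3, 40, 72, 2, 1, -0.3, 40, 84, 2, 1, -0.3, 40, 93, 2, 1, -0.3, 40, 97, 2, 1, -0.3, 40, 97, 2, 1, -0.3, 40, 97, 2, 1, -0.3])

```text
time: 20.15
tcp_pos: [0.588, -0.199, 0.1013]
tool_rot: [1.116, 1.268, -1.114]
contact_force: [-0.9, 0.1, 0.1]
grip_width: 0.0401
```

```bash
python3 w.py .588 -.199 .1 7
python3 - <<'E'
from h import *
s=grab("side");crop(s,290,130,350,190,12,"s26")
E
```

```text
t 20.15 p [ 0.588  -0.199   0.1013] jaw 7.27 F [-0.92  0.08  0.11] w 0.0401 j6 -0.57 tilt 0.09
shift [ 1.3  0.  -0. ] turn 0.27
```

View pics/s26.png

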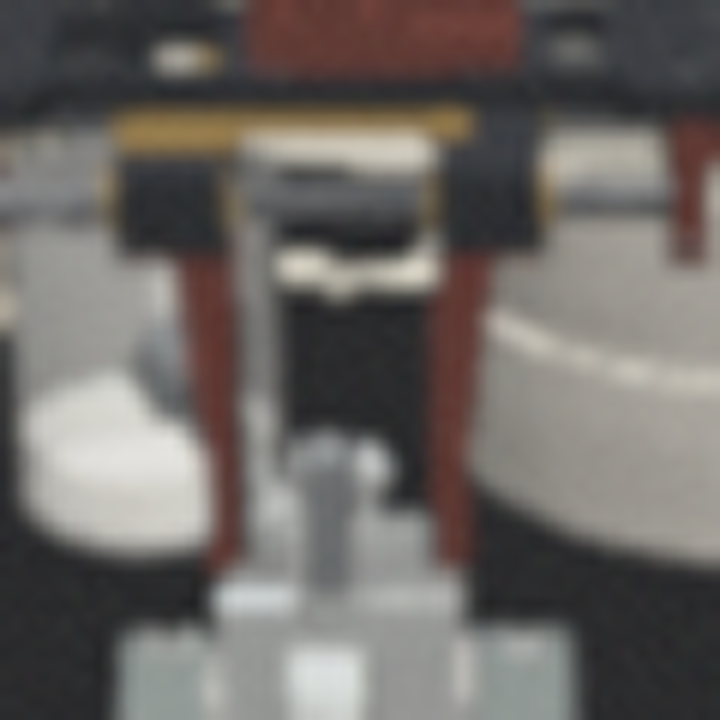

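Request:
jog_arm(plan=[30, 1, 1, 0, 0, 20, 1, 1, 0, 0, 10, 1, 1, 0, 0, 4, 1, 1, 0, 0, 4, 1, 1, 0, 0, 4, 1, 1, 0, 0], squeeze=5)

```text
time: 20.8
tcp_pos: [0.5899, -0.1989, 0.1008]
tool_rot: [1.117, 1.266, -1.113]
contact_force: [3.2, 0.9, 0.4]
grip_width: 0.0097
```

```bash
python3 w.py .588 -.199 .1 7
python3 - <<'E'
from h import *
s=grab("side");crop(s,290,130,350,190,12,"s27")
E
```

```text
t 20.8 p [ 0.5899 -0.1989  0.1008] jaw 7.26 F [3.19 0.91 0.37] w 0.0097 j6 -0.57 tilt 0.14
shift [ 0.8 -1.9 -0.2] turn 0.26
```

View pics/s27.png

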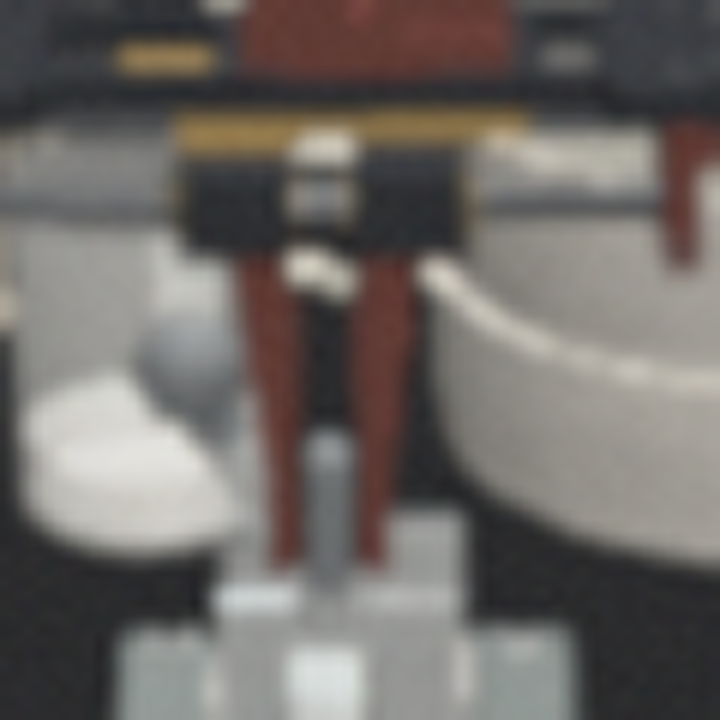

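Request:
jog_arm(plan=[4, -8, 1, 4, 0, 4, -16, 1, 10, 0, 4, -23, 1, 17, 0, 4, -29.5, 1, 24, 0, 4, -34.5, 1, 32, 0, 4, -38.6, 1, 41, 0], squeeze=6)

```text
time: 21.45
tcp_pos: [0.5953, -0.2402, 0.1398]
tool_rot: [1.117, 1.267, -1.114]
contact_force: [-2.5, 1.3, 0.5]
grip_width: 0.0099
```

```bash
python3 w.py .588 -.199 .1 7
python3 - <<'E'
from h import *
s=grab("side");crop(s,290,110,350,190,9,"s28")
E
```

```text
t 21.45 p [ 0.5953 -0.2402  0.1398] jaw 7.26 F [-2.5   1.3   0.53] w 0.0099 j6 -0.62 tilt 0.1
shift [ 39.8  -2.1 -41.8] turn 0.26
```

View pics/s28.png

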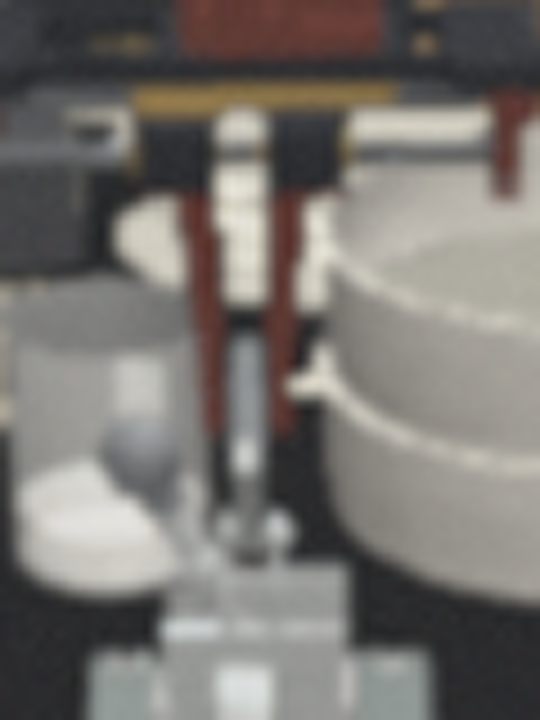

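Request:
jog_arm(plan=[4, -3, -0.7, 9, 0, 4, -4.4, -0.7, 18.7, 0, 4, -4.6, -0.7, 28, 0, 4, -3.9, -0.7, 37.8, 0, 4, -1.8, -0.7, 47, 0, 4, 1.6, -0.7, 56, 0, 4, 6, -0.7, 65, 0, 4, 11.6, -0.7, 72.5, 0, 4, 15, -0.7, 76, 0, 4, 15, -0.7, 76, 0])

```text
time: 22.5
tcp_pos: [0.6048, -0.3187, 0.1249]
tool_rot: [1.116, 1.264, -1.115]
contact_force: [-0.1, -2.5, 1.4]
grip_width: 0.0103
```

```bash
python3 w.py .588 -.199 .1 7
python3 - <<'E'
from h import *
s=grab("side");crop(s,280,110,360,190,9,"s29")
E
```

```text
t 22.5 p [ 0.6048 -0.3187  0.1249] jaw 7.21 F [-0.1  -2.53  1.37] w 0.0103 j6 -0.71 tilt 0.12
shift [  24.8   -1.7 -120.9] turn 0.21
```

View pics/s29.png

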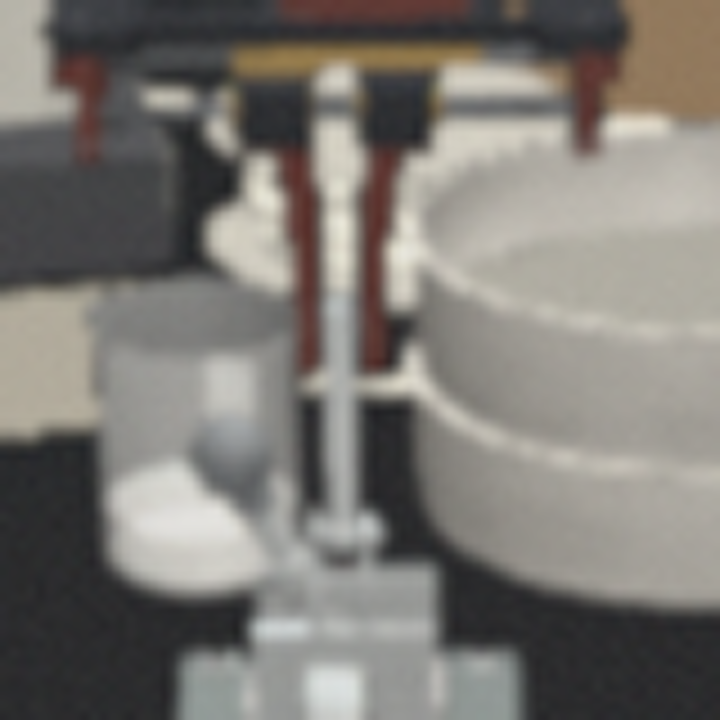

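Request:
jog_arm(plan=[10, 0, 0, 0, 0, 18, 0, 0, 0, 0, 24, 0, 0, 0, 0, 24, 0, 0, 0, 0, 24, -10, 0, 0, 0, 24, -30, 0, 0, 0, 24, -55, 0, 0, 0, 24, -80, 0, 0, 0, 24, -80, 0, 0, 0])

```text
time: 23.45
tcp_pos: [0.6069, -0.3195, 0.2101]
tool_rot: [1.115, 1.256, -1.113]
contact_force: [1.1, -0.2, -0.2]
grip_width: 0.0241
```

```bash
python3 w.py .6265 -.2346 .2 97
python3 - <<'E'
from h import *
s=grab("side");crop(s,280,110,360,230,6,"s30")
t=grab("top");crop(t,300,130,440,230,5,"t30")
E
```

```text
t 23.45 p [ 0.6069 -0.3195  0.2101] jaw 7.24 F [ 1.1  -0.16 -0.17] w 0.0241 j6 -0.71 tilt 0.56
shift [  9.8  30.  -81.8] turn -89.76
```

View pics/s30.png

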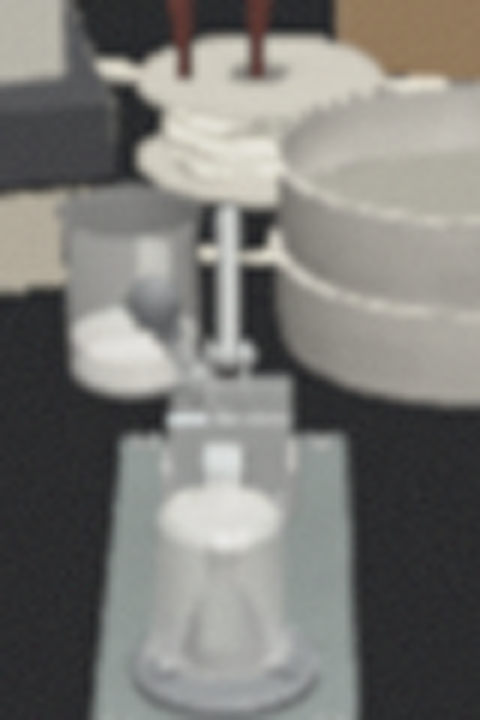

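View pics/t30.png

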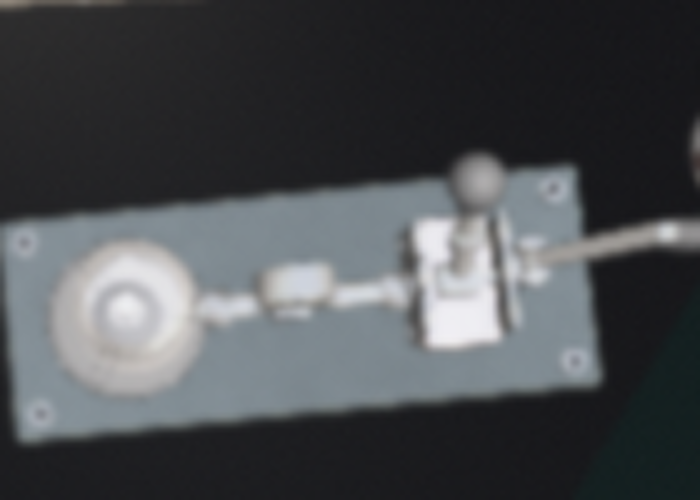

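Request:
jog_arm(plan=[30, -5, 5, -10, -8, 44, -5, 10, -25, -16, 44, -5, 15, -40, -24, 44, -5, 20, -55, -32, 44, -5, 25, -70, -40, 44, -5, 30, -81, -48, 44, 0, 30, -82, -56, 44, 5, 30, -82, -64, 44, 10, 30, -82, -72, 44, 10, 30, -82, -80, 44, 10, 30, -82, -88, 44, 10, 30, -82, -89.8])

```text
time: 24.75
tcp_pos: [0.6233, -0.2326, 0.194]
tool_rot: [-0.1, 1.568, 0.1]
contact_force: [0.3, -0.2, -0.5]
grip_width: 0.044
```

```bash
python3 w.py .6265 -.2346 .108 97
python3 - <<'E'
from h import *
s=grab("side");crop(s,280,90,360,210,6,"s31")
t=grab("top");crop(t,330,110,470,220,5,"t31")
E
```

```text
t 24.75 p [ 0.6233 -0.2326  0.194 ] jaw 97.28 F [ 0.33 -0.24 -0.51] w 0.044 j6 -2.16 tilt 0.02
shift [86.  -2.4  2.9] turn 0.28
```

View pics/s31.png

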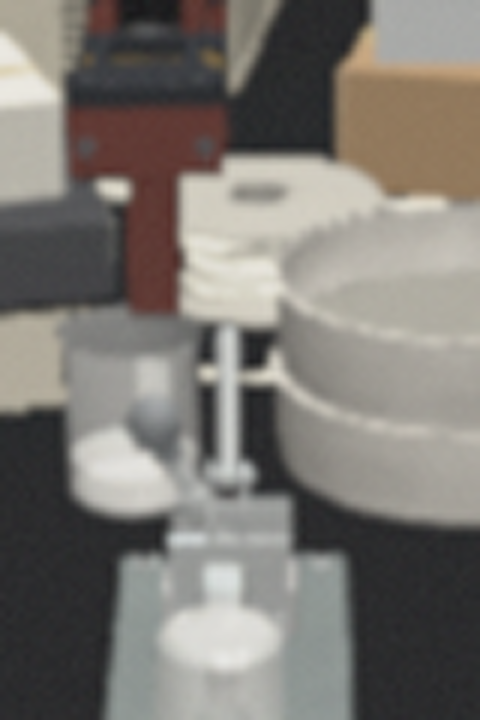

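View pics/t31.png

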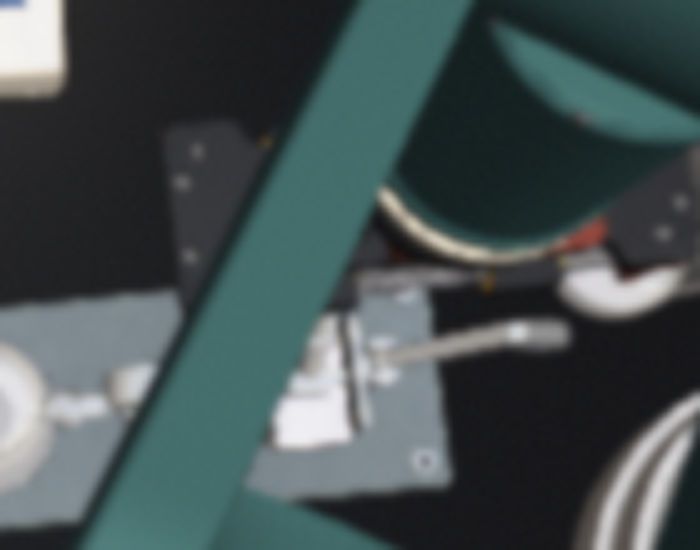

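Request:
jog_arm(plan=[44, 15, -2.4, 2.5, 0, 44, 35, -2.4, 2.5, 0, 44, 52, -2.4, 2.5, 0, 44, 66, -2.4, 2.5, 0, 44, 76, -2.4, 2.5, 0, 44, 83, -2.4, 2.5, 0, 44, 85, -2.4, 2.5, 0, 44, 85, -2.4, 2.5, 0])

```text
time: 25.65
tcp_pos: [0.6263, -0.2348, 0.1092]
tool_rot: [-0.097, 1.568, 0.096]
contact_force: [0.2, 0.6, -0.8]
grip_width: 0.0441
```

```bash
python3 w.py .6265 -.2346 .108 97
python3 - <<'E'
from h import *
s=grab("side");crop(s,280,110,360,210,7,"s32")
t=grab("top");crop(t,330,110,470,220,5,"t32")
E
```

```text
t 25.65 p [ 0.6263 -0.2348  0.1092] jaw 97.03 F [ 0.15  0.56 -0.83] w 0.0441 j6 -2.16 tilt 0.04
shift [1.2 0.2 0.2] turn 0.03
```

View pics/s32.png

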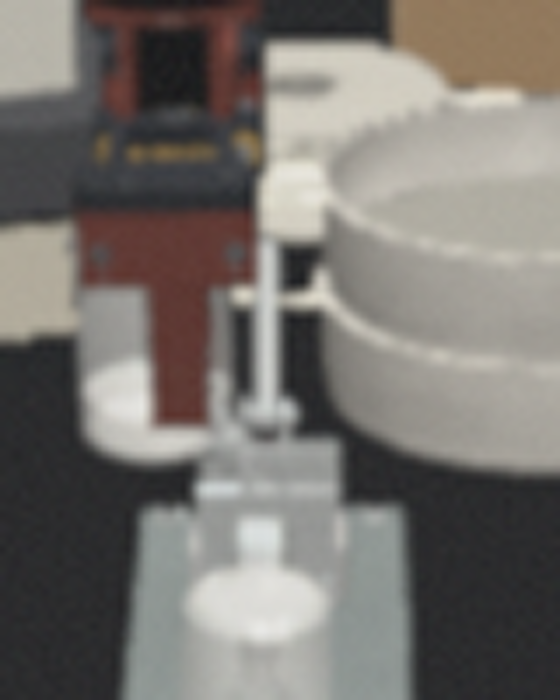

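View pics/t32.png

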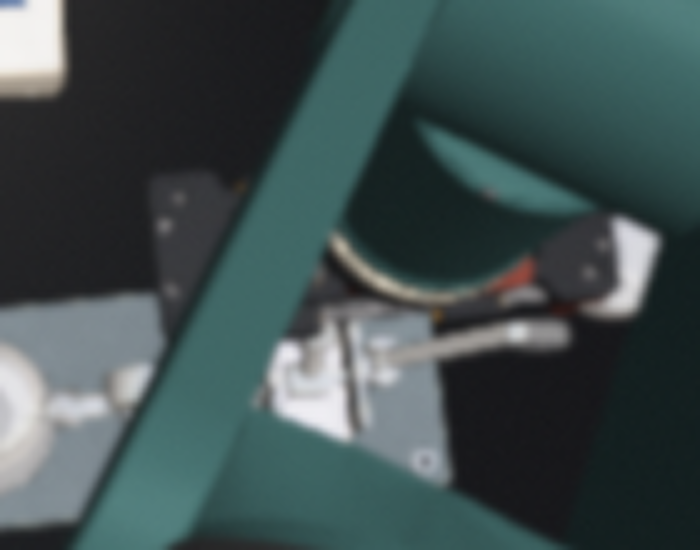

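Request:
jog_arm(plan=[35, 0, 0, 0, 0, 26, 0, 0, 0, 0, 18, 0, 0, 0, 0, 18, 0, 0, 0, 0, 18, 0, 0, 0, 0], squeeze=20)

```text
time: 26.25
tcp_pos: [0.6268, -0.2321, 0.1105]
tool_rot: [-0.094, 1.567, 0.099]
contact_force: [-0.3, 9.5, 4.9]
grip_width: 0.0245
```

```bash
python3 w.py .6265 -.2346 .108 97
```

```text
t 26.25 p [ 0.6268 -0.2321  0.1105] jaw 97.01 F [-0.28  9.48  4.9 ] w 0.0245 j6 -2.16 tilt 0.22
shift [ 2.5 -2.5 -0.6] turn 0.01
```

Request:
jog_arm(plan=[40, 0, 1, 0, 0, 40, 3, 2, 0, 0, 40, 5, 2, 0, 0, 40, 5, 2, 0, 0, 30, 5, 2, 0, 0, 18, 5, 2, 0, 0, 18, 5, 2, 0, 0, 18, 5, 2, 0, 0], squeeze=20)

```text
time: 27.05
tcp_pos: [0.6268, -0.2316, 0.1055]
tool_rot: [-0.095, 1.566, 0.097]
contact_force: [-0.1, -4.9, -3.0]
grip_width: 0.0247
```

```bash
python3 w.py .6265 -.2346 .108 97
```

```text
t 27.05 p [ 0.6268 -0.2316  0.1055] jaw 97.01 F [-0.08 -4.95 -3.03] w 0.0247 j6 -2.15 tilt 0.14
shift [-2.5 -3.  -0.6] turn 0.01
```

Request:
jog_arm(plan=[18, -2, -0.7, 0, 0, 18, -4.5, -0.7, -6, 0, 18, -6.8, -0.7, -13, 0, 18, -8.4, -0.7, -20, 0, 18, -9.2, -0.7, -27, 0, 18, -9.5, -0.7, -34, 0], squeeze=25)

```text
time: 27.65
tcp_pos: [0.5935, -0.236, 0.1156]
tool_rot: [-0.095, 1.564, 0.097]
contact_force: [4.8, 2.9, -8.0]
grip_width: 0.0245
```

```bash
python3 w.py .6265 -.2346 .108 97
python3 - <<'E'
from h import *
s=grab("side");crop(s,280,110,360,210,7,"s33")
E
```

```text
t 27.65 p [ 0.5935 -0.236   0.1156] jaw 96.99 F [ 4.76  2.88 -7.96] w 0.0245 j6 -2.18 tilt 0.28
shift [ 7.8 -2.7 32.9] turn -0.01
```

View pics/s33.png

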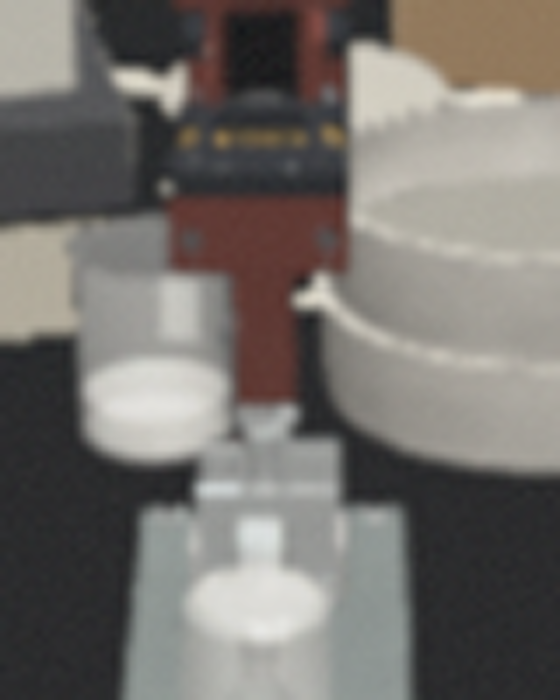

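Request:
jog_arm(plan=[18, 1.3, 0, -7, 0, 18, 2.2, 0, -14, 0, 18, 3.8, 0, -21, 0, 18, 6, 0, -27, 0, 18, 8.4, 0, -33, 0, 18, 8.8, 0, -35, 0, 18, 8.8, 0, -35, 0], squeeze=25)

```text
time: 28.4
tcp_pos: [0.5598, -0.2402, 0.1101]
tool_rot: [-0.095, 1.56, 0.096]
contact_force: [2.6, 7.8, 8.4]
grip_width: 0.0235
```

```bash
python3 w.py .6265 -.2346 .108 97
python3 - <<'E'
from h import *
s=grab("side");crop(s,280,110,360,240,5,"s34")
t=grab("top");crop(t,290,110,450,240,5,"t34")
E
```

```text
t 28.4 p [ 0.5598 -0.2402  0.1101] jaw 96.97 F [2.6  7.8  8.38] w 0.0235 j6 -2.22 tilt 0.52
shift [ 2.8 -2.5 66.9] turn -0.03
```

View pics/s34.png

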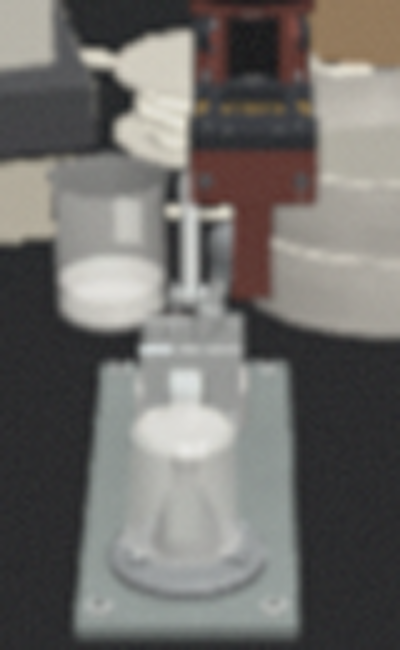

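View pics/t34.png

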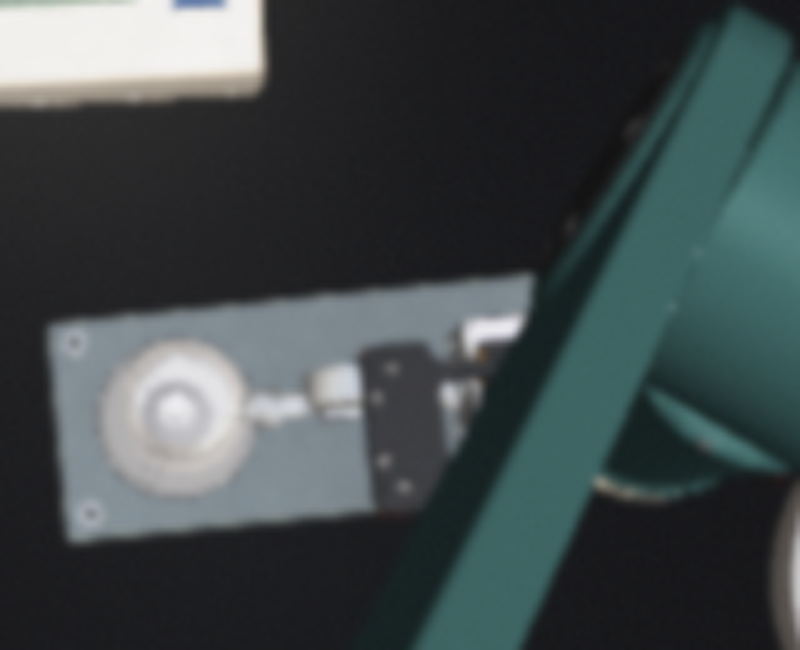

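Run:
```python
from h import *
s=grab("side");crop(s,305,135,350,185,14,"s35")
C=np.array([.5915,-.2388]);ex=np.array([.9925,.1219])
for a in (.6,.77,.872):
  th=a-np.radians(25);X=C-ex*.08*np.sin(th);print(a,X.round(4),((proj(s,(*X,.038+.08*np.cos(th)))-[305,135])*14).round(0))
print(((proj(s,observe()["tcp_pos"])-[305,135])*14).round(0))
```

```text
0.6 [ 0.5786 -0.2404] [256. 301.]
0.77 [ 0.5655 -0.242 ] [323. 316.]
0.872 [ 0.558  -0.2429] [362. 330.]
[350. 337.]
```

View pics/s35.png

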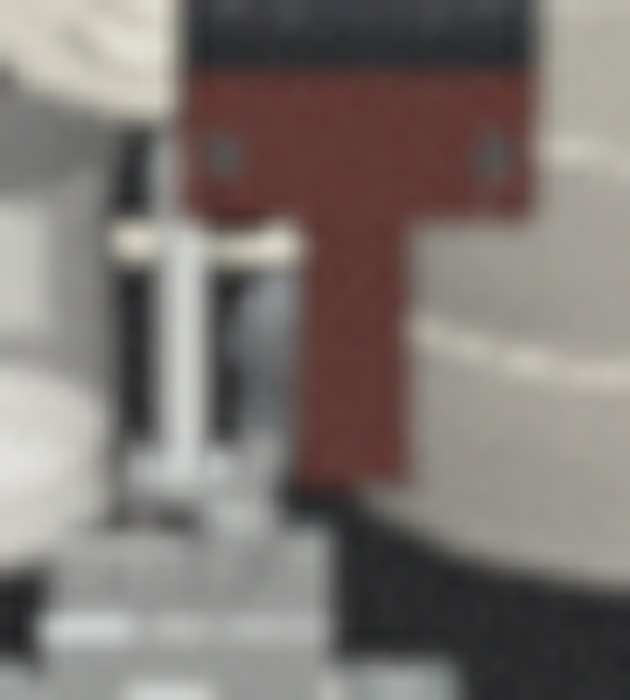

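Request:
jog_arm(plan=[18, 0, 0, 0, 0, 18, 0, 0, -2, 0, 18, 0, 0, -4, 0, 18, 0.5, 0, -6, 0, 18, 0.5, 0, -6, 0, 18, 0.5, 0, -6, 0], squeeze=40)

```text
time: 29.15
tcp_pos: [0.5546, -0.2414, 0.1109]
tool_rot: [-0.097, 1.558, 0.095]
contact_force: [-0.6, -0.6, -0.4]
grip_width: 0.0182
```

```bash
python3 w.py .6265 -.2346 .108 97
python3 - <<'E'
from h import *
s=grab("side");crop(s,305,135,350,185,14,"s36")
print(((proj(s,observe()["tcp_pos"])-[305,135])*14).round(0))
E
```

```text
t 29.15 p [ 0.5546 -0.2414  0.1109] jaw 97.02 F [-0.57 -0.64 -0.38] w 0.0182 j6 -2.22 tilt 0.6
shift [ 3.7 -2.  72.2] turn 0.02
[380. 332.]
```

View pics/s36.png

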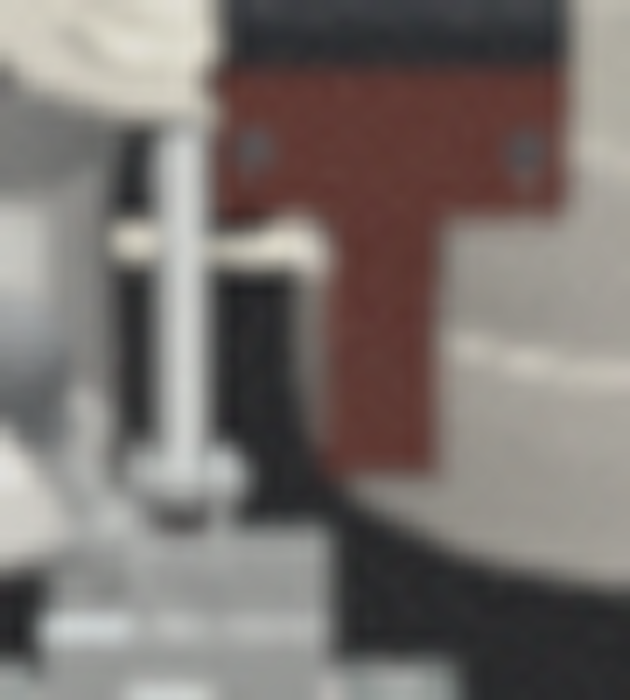

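Request:
jog_arm(plan=[10, -20, 0, 0, 0, 2, -50, 0, 0, 0, 0, -80, 0, 0, 0, 0, -85, 0, 25, 0, 0, -85, 0, 60, 0, 0, -85, 0, 90, 0, 0, -85, 0, 105, 0, 0, -85, 0, 105, 0, 0, -85, 0, 105, 0], squeeze=20)

```text
time: 30.1
tcp_pos: [0.6569, -0.2288, 0.1974]
tool_rot: [-0.098, 1.559, 0.095]
contact_force: [-0.6, 0.2, 0.1]
grip_width: 0.0003
```

```bash
python3 w.py .6585 -.2296 .124 97
python3 - <<'E'
from h import *
s=grab("side");crop(s,270,90,370,230,5,"s37")
E
```

```text
t 30.1 p [ 0.6569 -0.2288  0.1974] jaw 97.02 F [-0.61  0.17  0.1 ] w 0.0003 j6 -2.13 tilt 0.55
shift [73.4 -0.8  0.8] turn 0.02
```

View pics/s37.png

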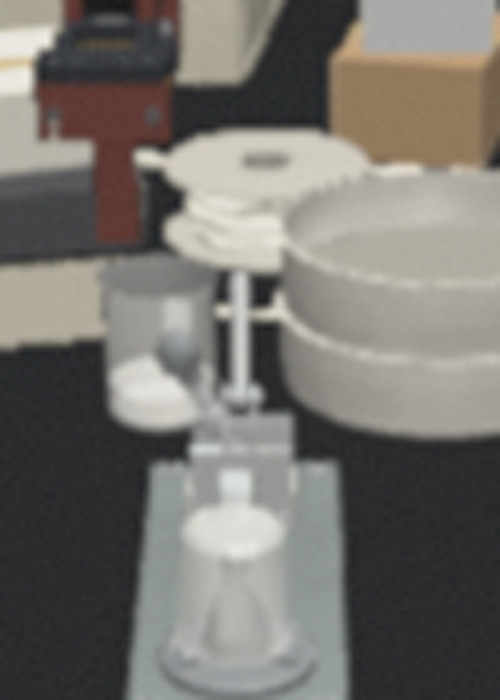

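Request:
jog_arm(plan=[0, 20, 0, 2, 0, 0, 42, 0, 2, 0, 0, 60, 0, 2, 0, 0, 72, 0, 2, 0, 0, 74, 0, 2, 0, 0, 74, 0, 2, 0])

```text
time: 30.75
tcp_pos: [0.6587, -0.2289, 0.1235]
tool_rot: [-0.097, 1.56, 0.094]
contact_force: [-1.1, -1.0, -0.3]
grip_width: 0.0005
```

```bash
python3 w.py .581 -.239 .124 97
python3 - <<'E'
from h import *
s=grab("side");crop(s,280,110,360,210,7,"s38")
E
```

```text
t 30.75 p [ 0.6587 -0.2289  0.1235] jaw 96.98 F [-1.08 -0.99 -0.26] w 0.0005 j6 -2.13 tilt 0.51
shift [ -1.2  -0.6 -78.3] turn -0.02
```

View pics/s38.png

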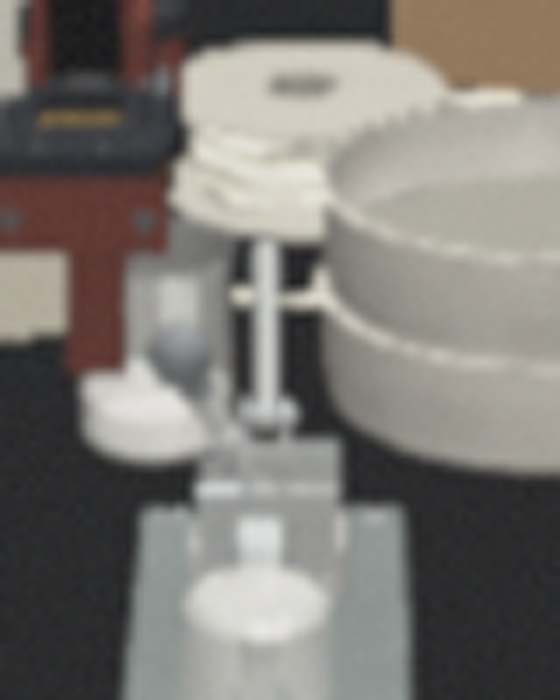

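Request:
jog_arm(plan=[0, 0, 0, -7, 0, 0, 0, 0, -14, 0, 0, 0, 0, -21, 0, 0, 0, 0, -28, 0, 0, 0, 0, -36, 0, 0, 0, 0, -44, 0, 0, 0, 0, -52, 0, 0, 0, 0, -60, 0])

```text
time: 31.6
tcp_pos: [0.6024, -0.2372, 0.1261]
tool_rot: [-0.099, 1.551, 0.091]
contact_force: [5.3, 1.2, 3.6]
grip_width: 0.0008
```

```bash
python3 w.py .581 -.239 .124 97
python3 - <<'E'
from h import *
s=grab("side");crop(s,280,110,360,210,7,"s39")
E
```

```text
t 31.6 p [ 0.6024 -0.2372  0.1261] jaw 96.96 F [5.33 1.23 3.59] w 0.0008 j6 -2.18 tilt 1.04
shift [  1.8   0.9 -21.5] turn -0.04
```

View pics/s39.png

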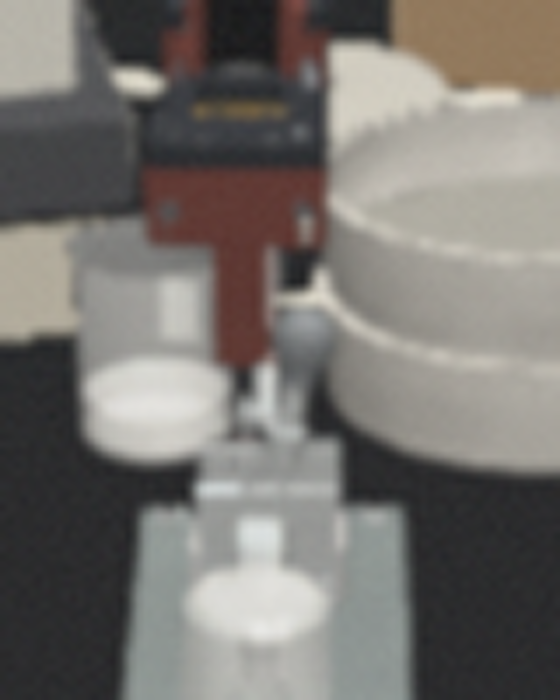

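Request:
jog_arm(plan=[0, 1, 0, -5, 0, 0, 2, 0, -10, 0, 0, 3, 0, -15, 0, 0, 4, 0, -20, 0, 0, 4, 0, -22, 0, 0, 4, 0, -22, 0])

```text
time: 32.25
tcp_pos: [0.583, -0.2399, 0.1234]
tool_rot: [-0.099, 1.544, 0.09]
contact_force: [9.9, 4.6, -0.8]
grip_width: 0.0008
```

```bash
python3 w.py .581 -.239 .124 97
python3 - <<'E'
from h import *
s=grab("side");crop(s,280,110,360,210,7,"s40")
E
```

```text
t 32.25 p [ 0.583  -0.2399  0.1234] jaw 96.89 F [ 9.88  4.55 -0.82] w 0.0008 j6 -2.2 tilt 1.44
shift [-0.6  1.2 -1.9] turn -0.11
```

View pics/s40.png

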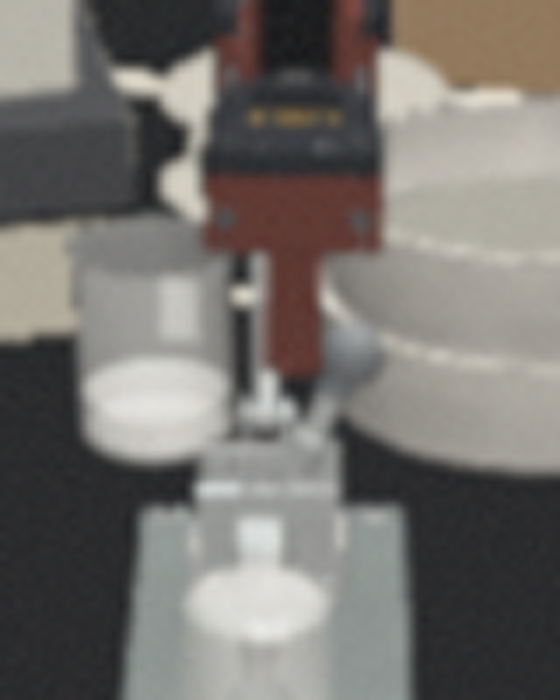

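Request:
jog_arm(plan=[0, 0, 0, -3, 0, 0, 0, 0, -5, 0, 0, 0, 0, -6, 0, 0, 0, 0, -6, 0, 0, 0, 0, -6, 0])

```text
time: 32.8
tcp_pos: [0.5826, -0.2404, 0.1246]
tool_rot: [-0.099, 1.533, 0.088]
contact_force: [16.2, 4.4, -7.8]
grip_width: 0.0005
```

```bash
python3 w.py .581 -.239 .124 97
python3 - <<'E'
from h import *
s=grab("side");crop(s,305,135,350,185,14,"s41")
C=np.array([.5915,-.2388]);ex=np.array([.9925,.1219])
for a in (.7,.77,.872):
  th=a-np.radians(25);X=C-ex*.08*np.sin(th);print(a,((proj(s,(*X,.038+.08*np.cos(th)))-[305,135])*14).round(0))
E
```

```text
t 32.8 p [ 0.5826 -0.2404  0.1246] jaw 96.82 F [16.15  4.43 -7.79] w 0.0005 j6 -2.21 tilt 2.08
shift [ 0.5  1.6 -1.5] turn -0.18
0.7 [296. 309.]
0.77 [323. 316.]
0.872 [362. 330.]
```

View pics/s41.png

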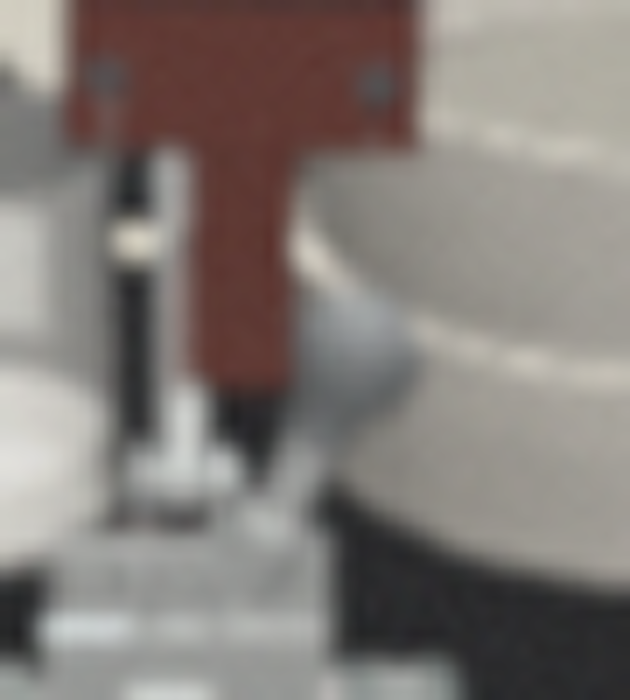

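Run:
```python
from h import *
s=grab("side");crop(s,280,130,360,240,6,"s42");t=grab("top");crop(t,230,110,480,300,3,"t42")
o=observe();print(o["time"],np.round(o["contact_force"],2),np.round(o["dq"],4),o["tcp_pos"])
```

```text
32.95 [15.49  4.48 -7.61] [ 0.0005 -0.0005 -0.0019 -0.0011 -0.0003  0.0006] [ 0.58264428 -0.24042467  0.12455219]
```

View pics/s42.png

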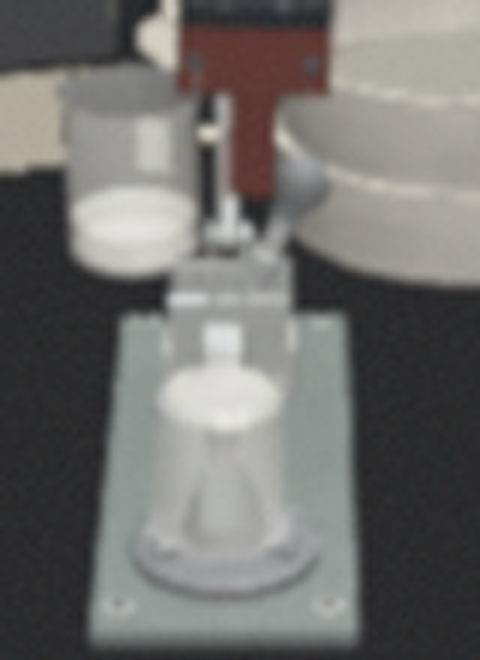

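View pics/t42.png

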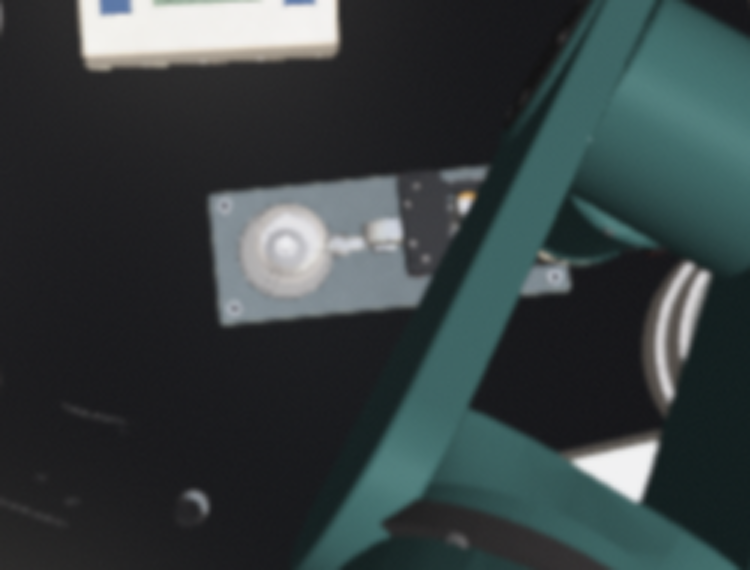

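The beaker stands upside down on the peg and the catch bar is still up on its open side. The lever is at its stop, with the ball at about (302,188) in the crop, held at a steady force of about 15 N. The vial and big beaker are in place, so I'm handing in.

```bash
python3 -c "
from plant import robot
print(robot.close_job())"
```

```text
the job is handed in; nothing more can be done
None
```

The job is handed in at about 33 s. The beaker is upside down on the peg and let go, the catch is thrown open, and the robot is holding the lever at its stop.

- **Beaker:** The tool can only turn about its own vertical axis. I gripped the beaker near its base with light force and let gravity and a push against the peg swing its mouth down. I then lowered it until the wrist showed contact and opened the fingers. The last pictures show it upright and centred on the platform.
- **Catch:** I gripped the tab, carried it over its arc to the right and released it. It fell open and stayed there; in the last side view its bar is still raised on the open side. I did not measure its angle exactly.
- **Lever:** My first attempt, gripping the ball, got close to the stop, but then the ball slipped out and the lever sprang back to rest. The beaker was on the peg and the catch open at the time. I then pulled with closed fingers hooked behind the ball. At the end the force rose from about 10 to 16 N with almost no further movement. The ball sat where I had calculated the stop to be, and the arm was still, holding about 15 N.
- **Other glassware:** The vial and the larger beaker looked unmoved. I did not look at the reagent bottle again after lifting the beaker off the mat, but nothing touched it that I saw.

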